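# Put the stacked dishes away under the dust cover

### The job

Put the clean dishes away before carving starts: flip the cam lever to free the dust cover's tray, draw the tray fully out, and stand every dish upright and flat in a bay of its own - those of the nested stack, taken off one at a time without lifting the next one with it, and the single dish if one stands on the table. Then push the loaded tray fully home and flip the cam lever back to lock it; do not move the inkstone.

Things in the scene. Friction and masses are not known exactly. Their poses are not given: they have to be found in the camera images.
- dish0: one of up to four identical white square stacking dishes, about 140 g, three or four present. Height 42 mm: below, a foot 52 x 52 mm, 16 mm high; above it an upright-sided collar 64 x 64 mm, 26 mm high, walls 4 mm, open on top, inner floor 20 mm above the underside. Origin: centre of the underside, z up, x and y along the sides
- dish1: such a dish (see dish0). dish0, dish1 and (if present) dish2, from the bottom up, stand nested in one stack on the cork board: the foot of each dish sits 16 mm deep, with 2 mm play all round, in the mouth of the one below: the 26 mm collars stay exposed one above another and origins are 26 mm apart
- dish2: such a dish (see dish0), on top of the stack; may be absent and then has no pose
- dish3: such a dish (see dish0), standing alone on the table on the other side of the dust cover from the stack; may be absent and then has no pose
- board: fixed square cork board, 120 x 120 x 10 mm, on which the stack starts, to the left or right of the dust cover. Origin: centre of the underside
- cabinet: fixed dust cover: wooden base plate 12 mm thick, a clear box-shaped cover over its far part, open towards the robot. Origin: on the table under the centre of the tray when fully home; x points away from the robot, y to the left along the row of bays, z up. The cover spans x -52 to +60 mm, y -171 to +171 mm, its top 106 mm above the table. The cam lever stands at the front left of it
- tray (a joint): travel of the wooden tray, m: 0 = fully home under the cover, 0.15 = fully drawn out towards the robot (along -x of the cabinet), where it meets its stop. Sliding resistance about 3 to 5 N. While the cam lever is locked a steel nose blocks the tray after about 6 mm
- tray_grip (a point): point on the tray's brass pull, 11 mm below its top. The pull is an upright block 20 mm wide (along the cabinet's y), 30 mm deep (along x), reaching from 20 to 76 mm above the table, and is fixed to the middle of the tray's front, 105 mm in front of the tray's centre line. It moves with the tray
- bay0 (a point): centre of the floor of one of the tray's four bays (0 is the rightmost, -y; 3 the leftmost). One row along the cabinet's y, 78 mm apart; each bay is 74 mm (y) by 86 mm (x) inside, with 4 mm thick partitions and rims 10 mm high; the floor is 20 mm above the table. Moves with the tray
- bay1 (a point): the same for the next bay to the left
- bay2 (a point): the same for the next bay to the left
- bay3 (a point): the same for the next bay to the left
- cam (a joint): angle of the steel cam lever, rad: 0 = locked, leaning 34 degrees towards the robot; 1.2 = free, leaning 34 degrees away from it. It swings over the top in the cabinet's x-z plane between these stops, stays where it is left, and needs 1 to 3 N at its tip; it can be pushed over with a finger. It can only be locked when the tray is within about 3 mm of fully home
- cam_tip (a point): centre of the black ball, 24 mm in diameter, at the end of the cam lever; the lever is a 14 mm round bar, 90 mm from pivot to ball centre
- cam_pivot (a point): the cam lever's pivot below its bar, 45 mm above the table; axes as the cabinet's; the lever turns about y
- inkstone: bystander: dark grey carved stone slab, 130 x 85 x 34 mm, loose on the table. Origin: centre of the underside
There are look-alikes about, which are no part of the job. What is shaped like the dish1 but pink is not meant. What is shaped like the dish0 but black is not meant.

How it is judged:
On the way, in this order (a step that is already met when the one before it is completed fails the run):
1. the cam lever is flipped free (past 1.0 rad) (value of joint cam above 1 rad), for 0.1 s.
2. the tray is drawn fully out (at least 140 mm) (value of joint tray above 0.14 m), for 0.1 s.
3. with the tray still drawn out, every dish present stands in a bay, released (value of joint tray above 0.11 m and ((horizontal distance between dish0 and bay0 below 0.022 m and z of dish0 in the frame of bay0 between -0.006 and 0.006 m) or (horizontal distance between dish0 and bay1 below 0.022 m and z of dish0 in the frame of bay1 between -0.006 and 0.006 m) or (horizontal distance between dish0 and bay2 below 0.022 m and z of dish0 in the frame of bay2 between -0.006 and 0.006 m) or (horizontal distance between dish0 and bay3 below 0.022 m and z of dish0 in the frame of bay3 between -0.006 and 0.006 m)) and angle between each of dish0, dish1, dish2, dish3's own z axis and vertical below 0.1 rad and linear speed of each of dish0, dish1, dish2, dish3 below 0.03 m/s and contact force between each of dish0, dish1, dish2, dish3 and the fingers below 0.1 N and ((horizontal distance between dish1 and bay0 below 0.022 m and z of dish1 in the frame of bay0 between -0.006 and 0.006 m) or (horizontal distance between dish1 and bay1 below 0.022 m and z of dish1 in the frame of bay1 between -0.006 and 0.006 m) or (horizontal distance between dish1 and bay2 below 0.022 m and z of dish1 in the frame of bay2 between -0.006 and 0.006 m) or (horizontal distance between dish1 and bay3 below 0.022 m and z of dish1 in the frame of bay3 between -0.006 and 0.006 m)) and ((horizontal distance between dish2 and bay0 below 0.022 m and z of dish2 in the frame of bay0 between -0.006 and 0.006 m) or (horizontal distance between dish2 and bay1 below 0.022 m and z of dish2 in the frame of bay1 between -0.006 and 0.006 m) or (horizontal distance between dish2 and bay2 below 0.022 m and z of dish2 in the frame of bay2 between -0.006 and 0.006 m) or (horizontal distance between dish2 and bay3 below 0.022 m and z of dish2 in the frame of bay3 between -0.006 and 0.006 m)) and ((horizontal distance between dish3 and bay0 below 0.022 m and z of dish3 in the frame of bay0 between -0.006 and 0.006 m) or (horizontal distance between dish3 and bay1 below 0.022 m and z of dish3 in the frame of bay1 between -0.006 and 0.006 m) or (horizontal distance between dish3 and bay2 below 0.022 m and z of dish3 in the frame of bay2 between -0.006 and 0.006 m) or (horizontal distance between dish3 and bay3 below 0.022 m and z of dish3 in the frame of bay3 between -0.006 and 0.006 m))), for 0.2 s.
4. the tray is fully home (within 10 mm) with every dish in its bay (value of joint tray below 0.01 m and ((horizontal distance between dish0 and bay0 below 0.022 m and z of dish0 in the frame of bay0 between -0.006 and 0.006 m) or (horizontal distance between dish0 and bay1 below 0.022 m and z of dish0 in the frame of bay1 between -0.006 and 0.006 m) or (horizontal distance between dish0 and bay2 below 0.022 m and z of dish0 in the frame of bay2 between -0.006 and 0.006 m) or (horizontal distance between dish0 and bay3 below 0.022 m and z of dish0 in the frame of bay3 between -0.006 and 0.006 m)) and angle between each of dish0, dish1, dish2, dish3's own z axis and vertical below 0.1 rad and linear speed of each of dish0, dish1, dish2, dish3 below 0.03 m/s and contact force between each of dish0, dish1, dish2, dish3 and the fingers below 0.1 N and ((horizontal distance between dish1 and bay0 below 0.022 m and z of dish1 in the frame of bay0 between -0.006 and 0.006 m) or (horizontal distance between dish1 and bay1 below 0.022 m and z of dish1 in the frame of bay1 between -0.006 and 0.006 m) or (horizontal distance between dish1 and bay2 below 0.022 m and z of dish1 in the frame of bay2 between -0.006 and 0.006 m) or (horizontal distance between dish1 and bay3 below 0.022 m and z of dish1 in the frame of bay3 between -0.006 and 0.006 m)) and ((horizontal distance between dish2 and bay0 below 0.022 m and z of dish2 in the frame of bay0 between -0.006 and 0.006 m) or (horizontal distance between dish2 and bay1 below 0.022 m and z of dish2 in the frame of bay1 between -0.006 and 0.006 m) or (horizontal distance between dish2 and bay2 below 0.022 m and z of dish2 in the frame of bay2 between -0.006 and 0.006 m) or (horizontal distance between dish2 and bay3 below 0.022 m and z of dish2 in the frame of bay3 between -0.006 and 0.006 m)) and ((horizontal distance between dish3 and bay0 below 0.022 m and z of dish3 in the frame of bay0 between -0.006 and 0.006 m) or (horizontal distance between dish3 and bay1 below 0.022 m and z of dish3 in the frame of bay1 between -0.006 and 0.006 m) or (horizontal distance between dish3 and bay2 below 0.022 m and z of dish3 in the frame of bay2 between -0.006 and 0.006 m) or (horizontal distance between dish3 and bay3 below 0.022 m and z of dish3 in the frame of bay3 between -0.006 and 0.006 m))), for 0.2 s.
5. the cam lever is locked again (below 0.2 rad) (value of joint tray below 0.01 m and value of joint cam below 0.2 rad), for 0.2 s.
At the end, for the whole second after the job is handed in: Every dish present stands in a bay of its own (centre within 22 mm of the bay's centre, underside within 6 mm of the bay's floor, tilted less than 0.1 rad), released and at rest; the tray is within 10 mm of fully home and the cam lever within 0.2 rad of locked (all of step 5 and ((horizontal distance between dish0 and bay0 below 0.022 m and z of dish0 in the frame of bay0 between -0.006 and 0.006 m) or (horizontal distance between dish0 and bay1 below 0.022 m and z of dish0 in the frame of bay1 between -0.006 and 0.006 m) or (horizontal distance between dish0 and bay2 below 0.022 m and z of dish0 in the frame of bay2 between -0.006 and 0.006 m) or (horizontal distance between dish0 and bay3 below 0.022 m and z of dish0 in the frame of bay3 between -0.006 and 0.006 m)) and angle between each of dish0, dish1, dish2, dish3's own z axis and vertical below 0.1 rad and linear speed of each of dish0, dish1, dish2, dish3 below 0.03 m/s and contact force between each of dish0, dish1, dish2, dish3 and the fingers below 0.1 N and ((horizontal distance between dish1 and bay0 below 0.022 m and z of dish1 in the frame of bay0 between -0.006 and 0.006 m) or (horizontal distance between dish1 and bay1 below 0.022 m and z of dish1 in the frame of bay1 between -0.006 and 0.006 m) or (horizontal distance between dish1 and bay2 below 0.022 m and z of dish1 in the frame of bay2 between -0.006 and 0.006 m) or (horizontal distance between dish1 and bay3 below 0.022 m and z of dish1 in the frame of bay3 between -0.006 and 0.006 m)) and ((horizontal distance between dish2 and bay0 below 0.022 m and z of dish2 in the frame of bay0 between -0.006 and 0.006 m) or (horizontal distance between dish2 and bay1 below 0.022 m and z of dish2 in the frame of bay1 between -0.006 and 0.006 m) or (horizontal distance between dish2 and bay2 below 0.022 m and z of dish2 in the frame of bay2 between -0.006 and 0.006 m) or (horizontal distance between dish2 and bay3 below 0.022 m and z of dish2 in the frame of bay3 between -0.006 and 0.006 m)) and ((horizontal distance between dish3 and bay0 below 0.022 m and z of dish3 in the frame of bay0 between -0.006 and 0.006 m) or (horizontal distance between dish3 and bay1 below 0.022 m and z of dish3 in the frame of bay1 between -0.006 and 0.006 m) or (horizontal distance between dish3 and bay2 below 0.022 m and z of dish3 in the frame of bay2 between -0.006 and 0.006 m) or (horizontal distance between dish3 and bay3 below 0.022 m and z of dish3 in the frame of bay3 between -0.006 and 0.006 m))); the robot touches nothing.
It fails at once if dish1 is lifted with dish0 hanging on under it (horizontal distance between dish1 and dish0 below 0.02 m and distance between dish1 and dish0 below 0.035 m and height (world z) of dish1 above 0.066 m).
It fails at once if dish2 is lifted with dish1 hanging on under it (horizontal distance between dish2 and dish1 below 0.02 m and distance between dish2 and dish1 below 0.035 m and height (world z) of dish2 above 0.092 m).
It fails at once if dish2 is lifted with dish0 hanging on under it (horizontal distance between dish2 and dish0 below 0.02 m and distance between dish2 and dish0 below 0.035 m and height (world z) of dish2 above 0.092 m).
It fails at once if the inkstone is moved (more than 20 mm) (distance of inkstone from where it was at the start of the episode above 0.02 m).
Of dish2, dish3 only 1 to 2 are there at a start; the rules pass over those that are not, and their reading is None.
At some moment in a run one of dish0, dish1, dish2, dish3 may be knocked a few centimetres aside while the robot is not near it.
It also fails if it takes over 208 s, if anything falls off the work surface, if the arm or the gripper's body presses on something with over 40 N, if the wrist force passes 120 N, or if a joint passes its speed limit or range.

### The arm

A 6-joint arm with a two-finger parallel gripper is mounted at the origin on the work surface. World frame = base frame: x ahead of the robot, y to its left, z up, the work surface at z = 0. Lengths are in m, angles in rad, forces in N, time in s.
With the tool pointing down it reaches from about 0.35 to 0.85 m from the base axis. Payload 8.1 kg.
Tool frame: the origin (TCP) lies midway between the tips of the shut fingers; the grasp point (between the pads) lies 19 mm behind it; z points along the fingers, y is the direction in which the jaws open and shut (so a half turn about z gives the same grasp; the last joint's range is limited). The gripper opens to 93 mm and grips with 3 to 60 N. Pads are 15 mm wide; open, the fingers measure 128 mm over their backs; the gripper's body (75 mm by 188 mm) begins 65 mm behind the grasp point.
Start: joints at [1.215, 0.13, 1.488, -0, 1.523, -0.085], TCP at [0.16, 0.578, 0.187] pointing down, gripper open.
Joint ranges: [-2.96, 2.96], [-0.89, 2.26], [0.02, 2.5], [-1.34, 4.48], [0, 2.73], [-2.66, 2.66]. Speed limits (rad/s): [2.39, 2.39, 2.79, 3.14, 3.14, 3.14].

### API

Orientations are given as a rotation vector (axis times angle).
In Python, from plant import robot gives the robot as it stands. The module is installed in compiled form; this text tells all that it offers.
- The arm moves only by the shell command python3 -m pendant 'ROWS' [FORCE]. ROWS is JSON, a list of rows, each an object with "translation": the shift along the tool's x, y, z in mm, a list of three; "twist": the turn, a rotation vector about the tool's x, y, z in rad, a list of three; "grip": the opening, from -1 (shut) to 1 (fully open). A call has exactly 10 rows; each row shifts and turns the pose as measured when the row begins, along the tool's axes as they then stand; what a row does not reach is not made up. A row lasts 1/10 s, in which the tool goes at most 50 mm and 8.59 degrees, less where a joint would pass 70% of its speed; a pose out of reach is approached as far as the arm can. A call is refused whole if a number of a shift passes 50 or a number of a turn 0.15, either way. A call with a gripper value outside its range is refused whole. The fingers move at their own pace and stop on an object; FORCE is the grip in N (left out, the last holds). Time passes only in rows, so rows that do not move let the fingers close, or fill a call up. It gives the time, the measured TCP pose, the force and the opening at its end, in the units of the state.
- robot.read_state(): the state, without advancing time (a new reading comes with each control period).
- robot.read_camera(name): name is "scene" or "top"; returns (picture, depth): 400x640x3 uint8, red, green, blue; 400x640 float32, m along the optical axis (not along the pixel's ray), 0 where there is no reading.
- robot.camera_info(name): a dict with "vertical_fov" (degrees; the focal length in pixels is half the picture's height over the tangent of half this angle, whatever the lens; pixels are square), "cx", "cy" (the principal point, pixels), "D" ([k1, k2, p1, p2, k3] as OpenCV has them; the pictures are not rectified), "cam_to_world" (4x4, takes a point from camera to world coordinates). Camera axes: x right, y up, looking along -z (the intrinsics and any distortion apply to the point x, -y, -z); pixel columns grow to the right and rows downward; lengths in m; the calibration is good to about 2 mm. A picture is of the moment at which its call begins. camera_info takes no time and is no camera call.
- robot.close_job(): hands the job in, once; it reports no verdict.
The state is a dict: "t": time; "q": joint angles; "dq": joint speeds; "joint_torque": joint torques, N m; "tool_pos": TCP position; "orientation": TCP orientation; "force": force on the tool from outside, world axes, zero at the start; "wrist_torque": the same for the moment, N m; "opening": finger opening in m.
Only numpy, scipy, OpenCV 4.12 (cv2) and the standard library are available. Lean on these libraries where they do the work, as an engineer would, in place of code of your own. Each camera call takes 0.05 s, during which the arm holds its last target. There are 200 camera calls.

## Working session

There is one attempt and no reset: what is moved stays moved. The work goes in short steps, Python scripts to look and compute and a shell command to move; the robot and the scene stay as the last step left them, time stands still between calls to the robot, and variables do not carry over. Pictures are saved under pics/ and viewed, about 12 in all and at most 16, crops included, and the job is handed in when it is done.

```bash
mkdir -p pics; ls
cat > h.py <<'E'
import numpy as np, cv2
from plant import robot
def cam(n):
    i=robot.camera_info(n); f=200/np.tan(np.radians(i["vertical_fov"]/2))
    K=np.array([[f,0,i["cx"]],[0,f,i["cy"]],[0,0,1.]]); return K,np.array(i["D"],float),np.array(i["cam_to_world"])
def shot(n,fn=None):
    p,d=robot.read_camera(n)
    if fn: cv2.imwrite("pics/"+fn,cv2.cvtColor(p,cv2.COLOR_RGB2BGR))
    return p,d
def rays(n,uv):
    K,D,T=cam(n); u=cv2.undistortPoints(np.array(uv,float).reshape(-1,1,2),K,D)[:,0]
    r=np.c_[u[:,0],-u[:,1],-np.ones(len(u))]@T[:3,:3].T
    return T[:3,3],r
def plane(n,uv,z):
    o,r=rays(n,uv); return o+r*((z-o[2])/r[:,2])[:,None]
def cloud(n,d):
    v,u=np.mgrid[:400,:640]; o,r=rays(n,np.c_[u.ravel(),v.ravel()])
    P=o+r*d.reshape(-1,1); P[d.ravel()==0]=np.nan
    return P.reshape(400,640,3)
def st():
    s=robot.read_state(); print("t %.2f tcp %s rv %s q %s F %s open %.4f"%(s["t"],np.round(s["tool_pos"],4),np.round(s["orientation"],3),np.round(s["q"],3),np.round(s["force"],1),s["opening"])); return s
E
python3 - <<'E'
from h import *
st()
for n in("scene","top"):
    print(n,robot.camera_info(n)); p,d=shot(n,n+"0.png"); np.savez(n+"0.npz",p=p,d=d)
E
```

```text
pics
t 0.00 tcp [0.1603 0.5775 0.1863] rv [-4.240e-01 -3.112e+00  3.000e-03] q [ 1.215  0.131  1.489 -0.     1.523 -0.085] F [-0.2 -0.4 -0.3] open 0.0933
scene {'vertical_fov': 56.62181110363869, 'cx': 319.037090193333, 'cy': 201.30009349059037, 'D': array([-0.02463177,  0.        ,  0.        ,  0.        ,  0.        ]), 'cam_to_world': array([[ 7.41252147e-01, -4.23412106e-01,  5.20833412e-01,
         1.04445539e+00],
       [ 6.71226528e-01,  4.68104788e-01, -5.74745906e-01,
        -6.54243574e-01],
       [-4.50239715e-04,  7.75628839e-01,  6.31189116e-01,
         7.54287158e-01],
       [ 0.00000000e+00,  0.00000000e+00,  0.00000000e+00,
         1.00000000e+00]])}
top {'vertical_fov': 43.11436742990739, 'cx': 322.37107480270885, 'cy': 204.67339727673922, 'D': array([-0.07224197,  0.        ,  0.        ,  0.        ,  0.        ]), 'cam_to_world': array([[-0.02679206,  0.98768477, -0.15414599,  0.26740692],
       [-0.99935902, -0.03012671, -0.01933752, -0.06499268],
       [-0.02374328,  0.15352909,  0.98785883,  1.39792103],
       [ 0.        ,  0.        ,  0.        ,  1.        ]])}
```

View pics/scene0.png

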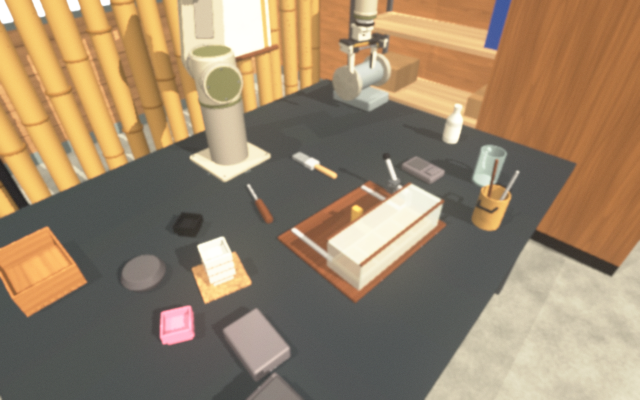

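View pics/top0.png

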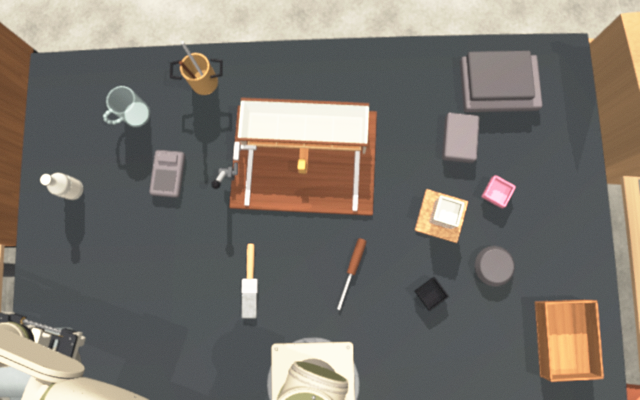

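Top view: stack on the cork board at (450,210), cover at (303,125), pull at (303,160), lever ball at (217,184), inkstone with its carved recess probably at (167,174). Look-alikes: pink dish (499,192) and black dish (431,293). There is no white dish on the left, at least in view.

Run:
```python
from h import *
for n in("scene","top"):
    z=np.load(n+"0.npz");p,d=z["p"],z["d"];P=cloud(n,d); np.save(n+"P.npy",P)
    hsv=cv2.cvtColor(p,cv2.COLOR_RGB2HSV)
    def ob(name,m,z0,z1,amin=20):
        m=m&(P[...,2]>z0)&(P[...,2]<z1)
        k,l,s,c=cv2.connectedComponentsWithStats(m.astype(np.uint8))
        for i in range(1,k):
            if s[i,4]>=amin:
                Q=P[l==i]; r=cv2.minAreaRect((Q[:,:2]*1000).astype(np.float32))
                print(n,name,s[i],"med",np.round(np.median(Q,0),3),"zmax %.3f"%np.percentile(Q[:,2],98),"rect",np.round(r[0]),np.round(r[1]),round(r[2],1))
    H,S,V=[hsv[...,i].astype(int) for i in range(3)]
    print(n,[ (u,np.round(P[u[1],u[0]],3)) for u in ([(450,210),(303,165),(217,184),(167,174),(303,125),(462,140)] if n=="top" else [(215,247),(356,213),(386,156),(424,168),(385,235)])])
    ob("white",(S<50)&(V>180),0.015,0.3)
    ob("cork/wood",(S>70)&(H<25),0.004,0.03,150)
    ob("brass",(S>120)&(H>16)&(H<30)&(V>170),0.05,0.1,5)
    ob("black ball",(V<60),0.07,0.2,5)
    ob("grey",(S<60)&(V>60)&(V<150),0.02,0.06,100)
b=cv2.imread("pics/scene0.png"); t=cv2.imread("pics/top0.png")
a=cv2.resize(b[215:305,180:300],(600,450),interpolation=cv2.INTER_CUBIC)
cv2.imwrite("pics/crop1.png",a)
```

```text
scene [((215, 247), array([ 0.417, -0.35 ,  0.08 ])), ((356, 213), array([0.588, 0.006, 0.064])), ((386, 156), array([0.531, 0.227, 0.127])), ((424, 168), array([nan, nan, nan])), ((385, 235), array([ 0.72 , -0.051,  0.105]))]
scene white [32  0 13 18 99] med [-2.034  0.06   0.248] zmax 0.294 rect [-2027.    58.] [36. 42.] 79.0
scene white [ 67   0  13  12 107] med [-2.034  0.269  0.229] zmax 0.260 rect [-2037.   269.] [65. 48.] 86.8
scene white [101   0   9   6  44] med [-2.034  0.481  0.213] zmax 0.229 rect [-2036.   483.] [56. 46.] 80.1
scene white [  0   4  13  20 174] med [-2.032 -0.133  0.243] zmax 0.298 rect [-2035.  -133.] [46. 64.] 18.7
scene white [266  10   5  36 100] med [-0.638  0.781  0.209] zmax 0.294 rect [-663.  810.] [ 14. 110.] 41.4
scene white [ 224   12   40   45 1350] med [-0.639  0.613  0.214] zmax 0.296 rect [-639.  614.] [ 28. 260.] 0.0
scene white [350  51  38  57 970] med [0.101 0.724 0.134] zmax 0.278 rect [102. 684.] [150. 353.] 8.6
scene white [379  55  11  15  39] med [0.1   0.849 0.175] zmax 0.194 rect [ 93. 850.] [25. 56.] 87.8
scene white [444 104  1
[... 8278 characters left out ...]
ll [212 181   8   8  49] med [0.525 0.234 0.131] zmax 0.138 rect [526. 234.] [18. 16.] 79.7
top grey [460  54  82  57 968] med [ 0.757 -0.525  0.036] zmax 0.058 rect [ 819. -557.] [222. 160.] 89.6
top grey [117  96  16  16 141] med [0.795 0.526 0.042] zmax 0.059 rect [792. 521.] [19. 58.] 46.9
top grey [443 113  36  49 198] med [ 0.623 -0.394  0.034] zmax 0.043 rect [ 659. -430.] [ 92. 127.] 81.2
top grey [218 163  20  17 132] med [0.578 0.209 0.053] zmax 0.060 rect [577. 215.] [34. 55.] 13.4
top grey [154 170  22  21 390] med [0.565 0.402 0.029] zmax 0.034 rect [564. 403.] [59. 58.] 81.5
top grey [475 246  40  40 509] med [ 0.301 -0.486  0.034] zmax 0.045 rect [ 302. -498.] [106. 105.] 88.0
```

View pics/crop1.png

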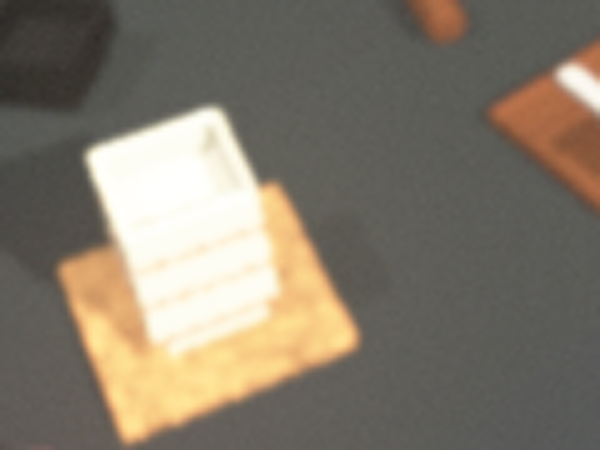

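The stack is three dishes (rim z ≈ 0.104, three collars visible in the scene crop), so dish3 is probably absent. Cabinet origin ≈ (0.691, 0.005), yaw −4.6°, from the pull, cover and plate. Choice: white stack at top-view (450,210), scene (215,250); rejected pink at top (499,192), black at top (431,293).

```bash
cat >> h.py <<'E'
from scipy.spatial.transform import Rotation as Ro
C0=np.array([.691,.005]); YC=np.radians(-4.6)
def cab(x,y): c,s=np.cos(YC),np.sin(YC); return C0+np.array([c*x-s*y,s*x+c*y])
def to(x,y,z,yaw):
    s=st(); R=Ro.from_rotvec(s["orientation"]).as_matrix(); a=np.radians(yaw)
    best=None
    for k in(0,np.pi):
        c,t=np.cos(a+k),np.sin(a+k); G=np.array([[-t,c,0],[c,t,0],[0,0,-1]]).T
        w=Ro.from_matrix(R.T@G).as_rotvec()
        q6=s["q"][5]+w[2]
        if best is None or np.linalg.norm(w)<np.linalg.norm(best[0]): best=(w,G)
    d=np.array([x,y,z])-s["tool_pos"]
    print("  twist",np.round(best[0],3),"shift now(mm)",np.round(R.T@d*1000,1),"after twist",np.round(best[1].T@d*1000,1))
E
python3 - <<'E'
from h import *
p=cab(-.222,.212); print(p,[cab(-.15,y) for y in(-.117,-.039,.039,.117)],cab(-.105,0)); to(*p,.19,85.4)
E
```

```text
[0.48671726 0.23412128] [array([ 0.53209989, -0.09959329]), array([ 0.53835541, -0.02184454]), array([0.54461093, 0.05590421]), array([0.55086644, 0.13365297])] [0.58633822 0.01342089]
t 0.10 tcp [0.1603 0.5776 0.1864] rv [-4.240e-01 -3.112e+00  3.000e-03] q [ 1.215  0.131  1.489 -0.     1.523 -0.085] F [-1.2  0.6 -0.5] open 0.0929
  twist [-0.002 -0.    -0.191] shift now(mm) [-406.4 -243.6   -3.2] after twist [-352.9 -316.2   -3.6]
```

```bash
python3 -m pendant '[{"translation":[0,0,0],"twist":[0,0,-0.1],"grip":-1},{"translation":[0,0,0],"twist":[0,0,-0.09],"grip":-1},{"translation":[-40,-36,0],"twist":[0,0,0],"grip":-1},{"translation":[-40,-36,0],"twist":[0,0,0],"grip":-1},{"translation":[-40,-36,0],"twist":[0,0,0],"grip":-1},{"translation":[-40,-36,0],"twist":[0,0,0],"grip":-1},{"translation":[-40,-36,0],"twist":[0,0,0],"grip":-1},{"translation":[-40,-36,0],"twist":[0,0,0],"grip":-1},{"translation":[-40,-36,0],"twist":[0,0,0],"grip":-1},{"translation":[0,0,0],"twist":[0,0,0],"grip":-1}]' 20
python3 - <<'E'
from h import *
to(*cab(-.222,.212),.105,85.4)
E
```

```text
t: 1.1
tool_pos: [0.4053, 0.3173, 0.1811]
orientation: [-0.105, -3.135, 0.014]
force: [-0.2, 1.1, -0.7]
opening: 0.0178
t 1.10 tcp [0.4053 0.3173 0.1811] rv [-0.105 -3.135  0.014] q [ 0.568 -0.088  1.721 -0.005  1.518 -0.935] F [-0.2  1.1 -0.7] open 0.0178
  twist [-0.009 -0.004  0.013] shift now(mm) [-87.1 -76.9  76.5] after twist [-87.8 -76.4  76.1]
```

```bash
python3 -m pendant '[{"translation":[-22,-19,0],"twist":[-0.009,-0.004,0.013],"grip":-1},{"translation":[-22,-19,0],"twist":[0,0,0],"grip":-1},{"translation":[-22,-19,0],"twist":[0,0,0],"grip":-1},{"translation":[-21,-19,0],"twist":[0,0,0],"grip":-1},{"translation":[0,0,20],"twist":[0,0,0],"grip":-1},{"translation":[0,0,20],"twist":[0,0,0],"grip":-1},{"translation":[0,0,20],"twist":[0,0,0],"grip":-1},{"translation":[0,0,15],"twist":[0,0,0],"grip":-1},{"translation":[0,0,0],"twist":[0,0,0],"grip":-1},{"translation":[0,0,0],"twist":[0,0,0],"grip":-1}]'
python3 - <<'E'
from h import *
to(*cab(-.222,.212),.105,85.4)
to(*cab(-.10,.212),.105,85.4)
E
```

```text
t: 2.1
tool_pos: [0.4854, 0.2342, 0.1008]
orientation: [-0.129, -3.133, -0.001]
force: [-0.5, 0.2, -0.4]
opening: 0.0006
t 2.10 tcp [0.4854 0.2342 0.1008] rv [-1.290e-01 -3.133e+00 -1.000e-03] q [ 0.352  0.029  1.755  0.003  1.363 -1.137] F [-0.5  0.2 -0.4] open 0.0006
  twist [ 0.    -0.006 -0.002] shift now(mm) [-1.3  0.  -4.2] after twist [-1.4  0.  -4.2]
t 2.10 tcp [0.4854 0.2342 0.1008] rv [-1.290e-01 -3.133e+00 -1.000e-03] q [ 0.352  0.029  1.755  0.003  1.363 -1.137] F [-0.5  0.2 -0.4] open 0.0006
  twist [ 0.    -0.006 -0.002] shift now(mm) [-123.3    0.2   -4.9] after twist [-123.4    0.    -4.2]
```

```bash
python3 -m pendant '[{"translation":[-13,0,-4],"twist":[0,0,0],"grip":-1},{"translation":[-13,0,0],"twist":[0,0,0],"grip":-1},{"translation":[-13,0,0],"twist":[0,0,0],"grip":-1},{"translation":[-13,0,0],"twist":[0,0,0],"grip":-1},{"translation":[-13,0,0],"twist":[0,0,0],"grip":-1},{"translation":[-13,0,0],"twist":[0,0,0],"grip":-1},{"translation":[-13,0,0],"twist":[0,0,0],"grip":-1},{"translation":[-13,0,0],"twist":[0,0,0],"grip":-1},{"translation":[-13,0,0],"twist":[0,0,0],"grip":-1},{"translation":[-10,0,0],"twist":[0,0,0],"grip":-1}]'
python3 - <<'E'
from h import *
to(*cab(-.10,.212),.105,85.4)
p,d=shot("scene"); cv2.imwrite("pics/s2.png",cv2.resize(cv2.cvtColor(p,cv2.COLOR_RGB2BGR)[60:260,280:520],(720,600)))
E
```

```text
t: 3.1
tool_pos: [0.6209, 0.2297, 0.1185]
orientation: [0.121, 3.131, 0.01]
force: [0.6, -0.2, 0.4]
opening: 0.0004
t 3.10 tcp [0.6209 0.2297 0.1185] rv [0.121 3.131 0.01 ] q [ 0.275  0.323  1.393  0.004  1.416 -1.22 ] F [ 0.6 -0.2  0.4] open 0.0004
  twist [0.007 0.008 0.003] shift now(mm) [12.2 -6.4 13.3] after twist [12.1 -6.3 13.5]
```

View pics/s2.png

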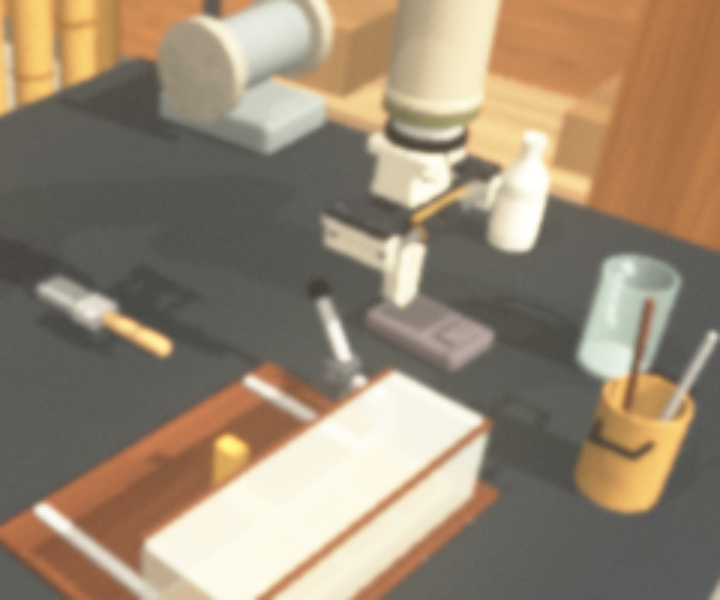

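The lever ball is still at scene (386,157), so it has not flipped; the finger passed it. I'll triangulate the ball from both views.

```bash
cat >> h.py <<'E'
def tri(a,b):
    (o1,r1),(o2,r2)=rays("scene",[a]),rays("top",[b]); r1=r1[0]/np.linalg.norm(r1);r2=r2[0]/np.linalg.norm(r2)
    s=np.linalg.lstsq(np.c_[r1,-r2],o2-o1,rcond=None)[0]; A=o1+s[0]*r1;B=o2+s[1]*r2
    return np.round((A+B)/2,4),np.round(np.linalg.norm(A-B),4)
def ball(p,c):
    (u,v)=c; w=p[v-14:v+15,u-14:u+15].max(2); m=(w<75).astype(np.uint8); k,l,s,ce=cv2.connectedComponentsWithStats(m)
    return [(ce[i]+[u-14,v-14],s[i,4]) for i in range(1,k) if s[i,4]>8]
E
python3 - <<'E'
from h import *
for tag in("old","new"):
    if tag=="old": ps=np.load("scene0.npz")["p"];pt=np.load("top0.npz")["p"]
    else: ps,_=shot("scene"); pt,_=shot("top","top3.png")
    a=ball(ps,(386,157));b=ball(pt,(216,184)); print(tag,a,b)
    if a and b:
        A=max(a,key=lambda x:x[1])[0];B=max(b,key=lambda x:x[1])[0]; print(tri(A,B))
E
```

```text
old [(array([384.42105263, 155.89473684]), np.int32(19))] [(array([205.68888889, 176.6       ]), np.int32(45)), (array([215.18571429, 184.28571429]), np.int32(70)), (array([226.65714286, 194.65714286]), np.int32(35))]
(array([0.5255, 0.2334, 0.1225]), np.float64(0.0071))
new [(array([385.61538462, 155.61538462]), np.int32(26))] []
```

```bash
python3 -c "
import cv2;p=cv2.imread('pics/top3.png');cv2.imwrite('pics/top3c.png',cv2.resize(p[100:250,130:330],(800,600)))"
```

```text
(no output)
```

View pics/top3c.png

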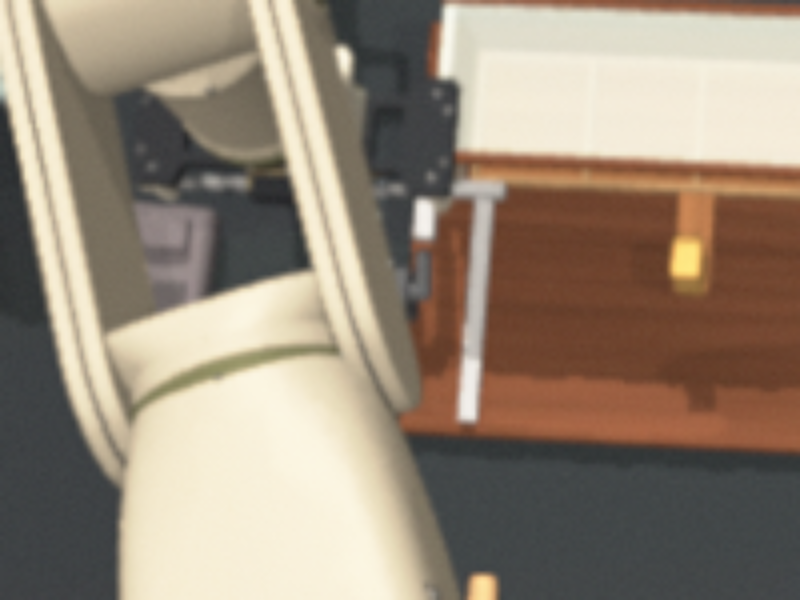

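Run:
```python
from h import *
K,D,T=cam("scene")
def proj(n,X):
    K,D,T=cam(n); x=np.linalg.inv(T)@np.r_[X,1]; return np.round(cv2.projectPoints(np.array([[x[0],-x[1],-x[2]]]),np.zeros(3),np.zeros(3),K,D)[0].ravel(),1)
print("tip",proj("scene",[.6209,.2297,.1185]),"ball locked",proj("scene",[*cab(-.1806,.212),.12]),"free",proj("scene",[*cab(-.08,.212),.12]),"pivot",proj("scene",[*cab(-.13,.212),.045]), proj("top",[*cab(-.13,.212),.045]))
print(plane("scene",[(413,160)],.1185))
P=cloud("scene",shot("scene")[1]); 
for u in [(386,156),(390,168),(393,178),(413,150),(413,158),(405,148),(418,150)]: print(u,np.round(P[u[1],u[0]],3))
```

```text
tip [410.8 168.5] ball locked [385.6 156.9] free [411.7 170. ] pivot [395.3 182.8] [225.1 171.7]
[[0.60095998 0.27589668 0.1185    ]]
(386, 156) [0.533 0.224 0.129]
(390, 168) [0.551 0.227 0.09 ]
(393, 178) [0.569 0.224 0.061]
(413, 150) [0.626 0.211 0.195]
(413, 158) [0.629 0.216 0.166]
(405, 148) [0.634 0.145 0.234]
(418, 150) [0.628 0.24  0.182]
```

Run:
```python
from h import *
p,d=shot("scene"); P=cloud("scene",d); st()
for v in range(130,176,2): print(v,[tuple(int(x*1000) if x==x else -1 for x in P[v,u])+(int(p[v,u].max()),) for u in (408,412,416)])
```

```text
t 3.35 tcp [0.6193 0.2295 0.1174] rv [0.121 3.133 0.01 ] q [ 0.275  0.321  1.397  0.004  1.415 -1.219] F [-0.4 -0.1  0.2] open 0.0007
130 [(614, 182, 265, 82), (-1, -1, -1, 91), (636, 186, 272, 109)]
132 [(629, 156, 275, 94), (635, 167, 273, 96), (637, 186, 266, 117)]
134 [(634, 147, 275, 107), (641, 155, 274, 95), (633, 195, 255, 98)]
136 [(640, 136, 276, 103), (646, 147, 273, 94), (633, 197, 248, 113)]
138 [(643, 133, 272, 94), (646, 149, 267, 144), (641, 183, 250, 151)]
140 [(644, 133, 267, 181), (637, 170, 249, 197), (644, 179, 247, 181)]
142 [(644, 136, 259, 243), (642, 163, 247, 201), (625, 221, 216, 242)]
144 [(642, 140, 251, 228), (621, 208, 213, 212), (627, 220, 210, 252)]
146 [(644, 139, 246, 224), (620, 211, 205, 224), (627, 223, 202, 252)]
148 [(644, 140, 239, 231), (623, 207, 201, 230), (625, 229, 192, 251)]
150 [(609, 212, 187, 204), (623, 209, 194, 230), (624, 233, 183, 252)]
152 [(609, 214, 179, 171), (624, 210, 187, 232), (627, 230, 179, 251)]
154 [(611, 212, 174, 179), (624, 213, 179, 241), (627, 233, 171, 251)]
156 [(612, 213, 167, 192), (624, 214, 171, 247), (626, 237, 161, 250)]
158 [(612, 216, 158, 175), (624, 216, 163, 248), (626, 239, 154, 244)]
160 [(521, 401, 24, 143), (625, 216, 157, 241), (547, 412, 29, 196)]
162 [(530, 387, 25, 147), (541, 394, 27, 169), (550, 407, 25, 143)]
164 [(538, 372, 28, 144), (546, 387, 24, 138), (559, 393, 27, 140)]
166 [(541, 369, 23, 167), (555, 372, 27, 147), (565, 382, 27, 139)]
168 [(546, 362, 19, 146), (560, 364, 25, 173), (571, 372, 26, 153)]
170 [(549, 359, 14, 120), (565, 357, 22, 150), (578, 361, 26, 176)]
172 [(550, 360, 5, 107), (567, 355, 16, 122), (582, 354, 23, 149)]
174 [(554, 355, 1, 95), (565, 362, 3, 105), (584, 352, 17, 122)]
```

Depth shows the fingertips at z≈0.15 while the TCP reads 0.117, so the finger rode over the ball. I'll raise, back off and measure the tip height again.

```bash
python3 -m pendant '[{"translation":[0,0,-30],"twist":[0,0,0],"grip":-1},{"translation":[0,0,-10],"twist":[0,0,0],"grip":-1},{"translation":[20,0,0],"twist":[0,0,0],"grip":-1},{"translation":[20,0,0],"twist":[0,0,0],"grip":-1},{"translation":[20,0,0],"twist":[0,0,0],"grip":-1},{"translation":[20,0,0],"twist":[0,0,0],"grip":-1},{"translation":[20,0,0],"twist":[0,0,0],"grip":-1},{"translation":[20,0,0],"twist":[0,0,0],"grip":-1},{"translation":[20,0,0],"twist":[0,0,0],"grip":-1},{"translation":[0,0,0],"twist":[0,0,0],"grip":-1}]'
python3 - <<'E'
from h import *
to(*cab(-.222,.212),.15,85.4)
p,d=shot("scene"); P=cloud("scene",d); s=robot.read_state()["tool_pos"]
m=(np.abs(P[...,0]-s[0])<.02)&(np.abs(P[...,1]-s[1])<.03)&(P[...,2]>.03)&(P[...,2]<.3)
Q=P[m]; print("tip z",np.sort(Q[:,2])[:12].round(3),"n",m.sum()); lo=Q[(Q[:,2]<Q[:,2].min()+.05)]; print(lo.min(0),lo.max(0))
b=cv2.cvtColor(p,cv2.COLOR_RGB2BGR);cv2.imwrite("pics/s4.png",cv2.resize(b[90:240,290:450],(640,600)))
E
```

```text
t: 4.35
tool_pos: [0.4698, 0.2412, 0.1559]
orientation: [0.118, 3.133, 0.011]
force: [-0.1, -0.5, 0.1]
opening: 0.0005
t 4.35 tcp [0.4698 0.2412 0.1559] rv [0.118 3.133 0.011] q [ 0.374 -0.058  1.738  0.004  1.453 -1.122] F [-0.1 -0.5  0.1] open 0.0005
  twist [0.007 0.006 0.005] shift now(mm) [-17.4  -5.9   6. ] after twist [-17.4  -5.7   5.9]
tip z [0.187 0.188 0.188 0.19  0.19  0.191 0.191 0.191 0.192 0.192 0.193 0.194] n 244
[0.45645794 0.22120805 0.18742324] [0.47979789 0.25565484 0.23736114]
```

View pics/s4.png

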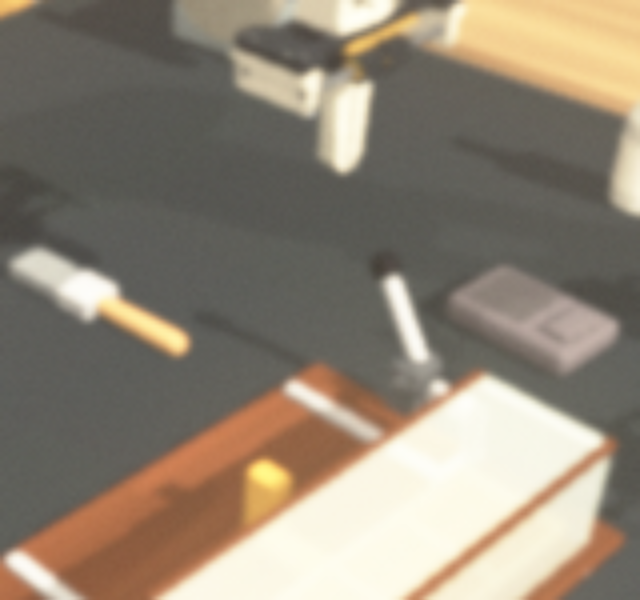

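Same offset here (lowest finger pixels 0.187 against 0.156 read). I'll calibrate by a gentle touch on bare table at this spot.

```bash
python3 -m pendant '[{"translation":[0,0,30],"twist":[0,0,0],"grip":-1},{"translation":[0,0,30],"twist":[0,0,0],"grip":-1},{"translation":[0,0,30],"twist":[0,0,0],"grip":-1},{"translation":[0,0,30],"twist":[0,0,0],"grip":-1},{"translation":[0,0,15],"twist":[0,0,0],"grip":-1},{"translation":[0,0,10],"twist":[0,0,0],"grip":-1},{"translation":[0,0,4],"twist":[0,0,0],"grip":-1},{"translation":[0,0,2],"twist":[0,0,0],"grip":-1},{"translation":[0,0,0],"twist":[0,0,0],"grip":-1},{"translation":[0,0,0],"twist":[0,0,0],"grip":-1}]'
python3 -c "
from h import *
st()"
```

```text
t: 5.4
tool_pos: [0.4822, 0.2429, 0.0036]
orientation: [0.119, 3.12, 0.016]
force: [-0.1, 0.6, -0.1]
opening: 0.0003
t 5.40 tcp [0.4822 0.2429 0.0036] rv [0.119 3.12  0.016] q [ 0.37   0.117  1.855  0.002  1.149 -1.126] F [-0.1  0.6 -0.1] open 0.0003
```

```bash
for k in 1 2; do python3 -m pendant '[{"translation":[0,0,2],"twist":[0,0,0],"grip":-1},{"translation":[0,0,2],"twist":[0,0,0],"grip":-1},{"translation":[0,0,2],"twist":[0,0,0],"grip":-1},{"translation":[0,0,2],"twist":[0,0,0],"grip":-1},{"translation":[0,0,2],"twist":[0,0,0],"grip":-1},{"translation":[0,0,2],"twist":[0,0,0],"grip":-1},{"translation":[0,0,2],"twist":[0,0,0],"grip":-1},{"translation":[0,0,2],"twist":[0,0,0],"grip":-1},{"translation":[0,0,0],"twist":[0,0,0],"grip":-1},{"translation":[0,0,0],"twist":[0,0,0],"grip":-1}]'; done
```

```text
t: 6.4
tool_pos: [0.4842, 0.2447, -0.0095]
orientation: [0.117, 3.116, 0.02]
force: [-0.8, 0.1, 0.9]
opening: 0.0005
t: 7.4
tool_pos: [0.4849, 0.2446, -0.0272]
orientation: [0.118, 3.116, 0.02]
force: [0.4, -1.2, 0.0]
opening: 0.0006
```

```bash
for k in 1 2; do python3 -m pendant '[{"translation":[0,0,1],"twist":[0,0,0],"grip":-1},{"translation":[0,0,1],"twist":[0,0,0],"grip":-1},{"translation":[0,0,1],"twist":[0,0,0],"grip":-1},{"translation":[0,0,1],"twist":[0,0,0],"grip":-1},{"translation":[0,0,1],"twist":[0,0,0],"grip":-1},{"translation":[0,0,0],"twist":[0,0,0],"grip":-1},{"translation":[0,0,0],"twist":[0,0,0],"grip":-1},{"translation":[0,0,0],"twist":[0,0,0],"grip":-1},{"translation":[0,0,0],"twist":[0,0,0],"grip":-1},{"translation":[0,0,0],"twist":[0,0,0],"grip":-1}]'; done
```

```text
t: 8.4
tool_pos: [0.4857, 0.245, -0.0308]
orientation: [0.118, 3.115, 0.02]
force: [-0.7, -0.1, 0.8]
opening: 0.0004
t: 9.4
tool_pos: [0.4859, 0.245, -0.0309]
orientation: [0.117, 3.117, 0.019]
force: [-0.4, -0.3, 2.6]
opening: 0.0005
```

Contact at reading −0.031: true tip z = reading + 0.031. The helper now uses true z.

```bash
sed -i 's/d=np.array(\[x,y,z\])-/d=np.array([x,y,z-.031])-/' h.py
python3 -m pendant '[{"translation":[0,0,-25],"twist":[0,0,0],"grip":-1},{"translation":[0,0,-25],"twist":[0,0,0],"grip":-1},{"translation":[0,0,-25],"twist":[0,0,0],"grip":-1},{"translation":[0,0,-25],"twist":[0,0,0],"grip":-1},{"translation":[0,-8,-3],"twist":[0,0.02,0],"grip":-1},{"translation":[0,0,0],"twist":[0,0,0],"grip":-1},{"translation":[0,0,0],"twist":[0,0,0],"grip":-1},{"translation":[0,0,0],"twist":[0,0,0],"grip":-1},{"translation":[0,0,0],"twist":[0,0,0],"grip":-1},{"translation":[0,0,0],"twist":[0,0,0],"grip":-1}]'
python3 -c "
from h import *
to(*cab(-.222,.212),.105,85.4)"
```

```text
t: 10.4
tool_pos: [0.4783, 0.2333, 0.0681]
orientation: [-0.118, -3.131, -0.013]
force: [-0.7, -0.8, -0.1]
opening: 0.0006
t 10.40 tcp [0.4783 0.2333 0.0681] rv [-0.118 -3.131 -0.013] q [ 0.349  0.042  1.804  0.012  1.3   -1.15 ] F [-0.7 -0.8 -0.1] open 0.0006
  twist [ 0.008 -0.009  0.005] shift now(mm) [-8.2  1.5 -6. ] after twist [-8.3  1.5 -5.9]
```

```bash
python3 -m pendant '[{"translation":[-13,0,-3],"twist":[0.008,-0.009,0],"grip":-1},{"translation":[-13,0,0],"twist":[0,0,0],"grip":-1},{"translation":[-13,0,0],"twist":[0,0,0],"grip":-1},{"translation":[-13,0,0],"twist":[0,0,0],"grip":-1},{"translation":[-13,0,0],"twist":[0,0,0],"grip":-1},{"translation":[-13,0,0],"twist":[0,0,0],"grip":-1},{"translation":[-13,0,0],"twist":[0,0,0],"grip":-1},{"translation":[-13,0,0],"twist":[0,0,0],"grip":-1},{"translation":[-13,0,0],"twist":[0,0,0],"grip":-1},{"translation":[-10,0,0],"twist":[0,0,0],"grip":-1}]'
python3 - <<'E'
from h import *
to(*cab(-.10,.212),.105,85.4)
p,d=shot("scene");print(ball(p,(386,157)),ball(p,(411,168)))
E
```

```text
t: 11.4
tool_pos: [0.6002, 0.2248, 0.0673]
orientation: [-0.111, -3.113, 0.011]
force: [-69.8, -0.4, 44.8]
opening: 0.0004
t 11.40 tcp [0.6002 0.2248 0.0673] rv [-0.111 -3.113  0.011] q [ 2.770e-01  3.490e-01  1.457e+00  1.000e-03  1.363e+00 -1.222e+00] F [-69.8  -0.4  44.8] open 0.0004
  twist [-0.008 -0.026  0.009] shift now(mm) [-7.9  0.  -6.9] after twist [-8.1  0.2 -6.7]
[] []
```

Hard on the stop (70 N), backing off at once.

```bash
python3 -m pendant '[{"translation":[10,0,0],"twist":[0,0,0],"grip":-1},{"translation":[20,0,0],"twist":[0,0,0],"grip":-1},{"translation":[20,0,-10],"twist":[0,0,0],"grip":-1},{"translation":[20,0,-20],"twist":[0,0,0],"grip":-1},{"translation":[0,0,-30],"twist":[0,0,0],"grip":-1},{"translation":[0,0,-10],"twist":[0,0,0],"grip":-0.3},{"translation":[0,0,0],"twist":[0,0,0],"grip":-0.3},{"translation":[0,0,0],"twist":[0,0,0],"grip":-0.3},{"translation":[0,0,0],"twist":[0,0,0],"grip":-0.3},{"translation":[0,0,0],"twist":[0,0,0],"grip":-0.3}]'
python3 - <<'E'
from h import *
s=to(*cab(-.105,0),.16,85.4)
p,d=shot("scene");print(ball(p,(411,166)))
P=cloud("scene",d); 
hsv=cv2.cvtColor(p,cv2.COLOR_RGB2HSV); m=(hsv[...,2]<70)&(P[...,2]>.1)&(P[...,2]<.16)&(P[...,0]>.5)&(P[...,0]<.7)&(P[...,1]>.18)&(P[...,1]<.26); print(P[m].mean(0),m.sum())
E
```

```text
t: 12.45
tool_pos: [0.5304, 0.2305, 0.1364]
orientation: [-0.109, -3.103, 0.02]
force: [1.4, 0.2, 0.2]
opening: 0.0315
t 12.45 tcp [0.5304 0.2305 0.1364] rv [-0.109 -3.103  0.02 ] q [ 3.210e-01  1.430e-01  1.569e+00  1.000e-03  1.469e+00 -1.180e+00] F [1.4 0.2 0.2] open 0.0315
  twist [-0.014 -0.036  0.01 ] shift now(mm) [ -71.2 -212.5    7.8] after twist [ -73.1 -211.9    7.4]
[]
[nan nan nan] 0<stdin>:5: RuntimeWarning: Mean of empty slice.
  ret = um.true_divide(
```

```bash
python3 -m pendant '[{"translation":[-12,-35,0],"twist":[-0.014,-0.036,0.01],"grip":-0.1},{"translation":[-12,-35,0],"twist":[0,0,0],"grip":-0.1},{"translation":[-12,-35,0],"twist":[0,0,0],"grip":-0.1},{"translation":[-12,-35,0],"twist":[0,0,0],"grip":-0.1},{"translation":[-12,-35,0],"twist":[0,0,0],"grip":-0.1},{"translation":[-12,-35,0],"twist":[0,0,0],"grip":-0.1},{"translation":[0,0,0],"twist":[0,0,0],"grip":-0.1},{"translation":[0,0,0],"twist":[0,0,0],"grip":-0.1},{"translation":[0,0,0],"twist":[0,0,0],"grip":-0.1},{"translation":[0,0,0],"twist":[0,0,0],"grip":-0.1}]'
python3 - <<'E'
from h import *
to(*cab(-.105,0),.046,85.4)
p,d=shot("scene");b=cv2.cvtColor(p,cv2.COLOR_RGB2BGR);cv2.imwrite("pics/s5.png",cv2.resize(b[110:260,290:450],(640,600)))
E
```

```text
t: 13.5
tool_pos: [0.5831, 0.0092, 0.1276]
orientation: [-0.122, -3.129, 0.001]
force: [-0.6, 0.5, 0.9]
opening: 0.0418
t 13.50 tcp [0.5831 0.0092 0.1276] rv [-1.220e-01 -3.129e+00  1.000e-03] q [-7.200e-02  1.320e-01  1.597e+00 -1.000e-03  1.424e+00 -1.564e+00] F [-0.6  0.5  0.9] open 0.0418
  twist [-0.001 -0.011  0.002] shift now(mm) [ -4.1   4.5 112.6] after twist [ -2.9   4.4 112.6]
```

View pics/s5.png

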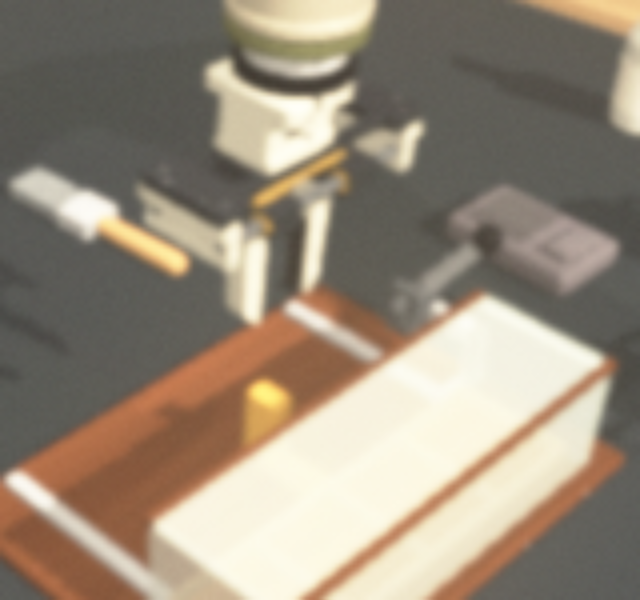

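The lever is free: ball at scene (411,169), as predicted for free. Now the pull.

```bash
python3 -m pendant '[{"translation":[-3,4.5,0],"twist":[0,-0.011,0],"grip":0},{"translation":[0,0,20],"twist":[0,0,0],"grip":0},{"translation":[0,0,20],"twist":[0,0,0],"grip":0},{"translation":[0,0,0],"twist":[0,0,0],"grip":0},{"translation":[0,0,0],"twist":[0,0,0],"grip":0},{"translation":[0,0,0],"twist":[0,0,0],"grip":0},{"translation":[0,0,0],"twist":[0,0,0],"grip":0},{"translation":[0,0,0],"twist":[0,0,0],"grip":0},{"translation":[0,0,0],"twist":[0,0,0],"grip":0},{"translation":[0,0,0],"twist":[0,0,0],"grip":0}]'
python3 - <<'E'
from h import *
to(*cab(-.105,0),.046,85.4)
E
```

```text
t: 14.55
tool_pos: [0.5902, 0.0196, 0.0926]
orientation: [0.111, 3.128, -0.0]
force: [-0.4, 0.3, 0.1]
opening: 0.0464
t 14.55 tcp [0.5902 0.0196 0.0926] rv [ 0.111  3.128 -0.   ] q [-0.054  0.156  1.636  0.     1.339 -1.553] F [-0.4  0.3  0.1] open 0.0464
  twist [0.    0.011 0.009] shift now(mm) [ 4.3 -6.5 77.5] after twist [ 3.4 -6.5 77.6]
```

```bash
python3 -m pendant '[{"translation":[3.5,-6.5,0],"twist":[0,0.01,0.009],"grip":0},{"translation":[0,0,20],"twist":[0,0,0],"grip":0},{"translation":[0,0,20],"twist":[0,0,0],"grip":0},{"translation":[0,0,20],"twist":[0,0,0],"grip":0},{"translation":[0,0,15],"twist":[0,0,0],"grip":0},{"translation":[0,0,0],"twist":[0,0,0],"grip":0},{"translation":[0,0,0],"twist":[0,0,0],"grip":0},{"translation":[0,0,0],"twist":[0,0,0],"grip":0},{"translation":[0,0,0],"twist":[0,0,0],"grip":0},{"translation":[0,0,0],"twist":[0,0,0],"grip":0}]'
python3 - <<'E'
from h import *
to(*cab(-.105,0),.046,85.4)
E
```

```text
t: 15.55
tool_pos: [0.5886, 0.01, 0.0198]
orientation: [0.132, 3.134, -0.001]
force: [-0.5, -0.8, 0.1]
opening: 0.0462
t 15.55 tcp [0.5886 0.01   0.0198] rv [ 1.320e-01  3.134e+00 -1.000e-03] q [-0.07   0.236  1.687 -0.     1.214 -1.556] F [-0.5 -0.8  0.1] open 0.0462
  twist [-0.     0.005 -0.004] shift now(mm) [2.6 3.2 4.8] after twist [2.6 3.2 4.8]
```

Good enough; close with 25 N and draw.

```bash
python3 -m pendant '[{"translation":[2,3,4],"twist":[0,0,0],"grip":-1},{"translation":[0,0,0],"twist":[0,0,0],"grip":-1},{"translation":[0,0,0],"twist":[0,0,0],"grip":-1},{"translation":[0,0,0],"twist":[0,0,0],"grip":-1},{"translation":[0,0,0],"twist":[0,0,0],"grip":-1},{"translation":[0,0,0],"twist":[0,0,0],"grip":-1},{"translation":[5,0,0],"twist":[0,0,0],"grip":-1},{"translation":[10,0,0],"twist":[0,0,0],"grip":-1},{"translation":[10,0,0],"twist":[0,0,0],"grip":-1},{"translation":[10,0,0],"twist":[0,0,0],"grip":-1}]' 30
python3 -c "
from h import *
to(*cab(-.255,0),.046,85.4)"
```

```text
t: 16.55
tool_pos: [0.5526, 0.0166, 0.0169]
orientation: [0.131, 3.128, -0.001]
force: [3.6, 0.5, -0.5]
opening: 0.0198
t 16.55 tcp [0.5526 0.0166 0.0169] rv [ 1.310e-01  3.128e+00 -1.000e-03] q [-0.063  0.143  1.798 -0.     1.19  -1.55 ] F [ 3.6  0.5 -0.5] open 0.0198
  twist [-0.     0.011 -0.003] shift now(mm) [116.2  -0.9   0.7] after twist [116.2  -0.5   1.9]
```

```bash
python3 -m pendant '[{"translation":[13,0,0],"twist":[0,0.008,0],"grip":-1},{"translation":[13,0,0],"twist":[0,0,0],"grip":-1},{"translation":[13,0,0],"twist":[0,0,0],"grip":-1},{"translation":[13,0,0],"twist":[0,0,0],"grip":-1},{"translation":[13,0,0],"twist":[0,0,0],"grip":-1},{"translation":[13,0,0],"twist":[0,0,0],"grip":-1},{"translation":[13,0,0],"twist":[0,0,0],"grip":-1},{"translation":[10,0,0],"twist":[0,0,0],"grip":-1},{"translation":[5,0,0],"twist":[0,0,0],"grip":-1},{"translation":[0,0,0],"twist":[0,0,0],"grip":-1}]'
python3 -c "
from h import *
to(*cab(-.255,0),.046,85.4)"
```

```text
t: 17.55
tool_pos: [0.4383, 0.0258, 0.0169]
orientation: [0.131, 3.129, -0.001]
force: [12.6, 0.5, -11.4]
opening: 0.0197
t 17.55 tcp [0.4383 0.0258 0.0169] rv [ 1.310e-01  3.129e+00 -1.000e-03] q [-5.800e-02 -1.690e-01  2.107e+00 -1.000e-03  1.194e+00 -1.544e+00] F [ 12.6   0.5 -11.4] open 0.0197
  twist [-0.     0.009 -0.003] shift now(mm) [ 1.5 -0.4  1.9] after twist [ 1.4 -0.4  1.9]
```

```bash
python3 -m pendant '[{"translation":[0,0,0],"twist":[0,0,0],"grip":0},{"translation":[0,0,0],"twist":[0,0,0],"grip":0},{"translation":[0,0,0],"twist":[0,0,0],"grip":0},{"translation":[0,0,-20],"twist":[0,0,0],"grip":0},{"translation":[0,0,-35],"twist":[0,0,0],"grip":0},{"translation":[0,0,-35],"twist":[0,0,0],"grip":0},{"translation":[0,0,-35],"twist":[0,0,0],"grip":0},{"translation":[0,0,-35],"twist":[0,0,0],"grip":0},{"translation":[0,0,0],"twist":[0,0,0.14],"grip":0.8},{"translation":[0,0,0],"twist":[0,0,0.14],"grip":0.8}]'
python3 -m pendant '[{"translation":[0,0,0],"twist":[0,0,0.14],"grip":0.8},{"translation":[0,0,0],"twist":[0,0,0.14],"grip":0.8},{"translation":[0,0,0],"twist":[0,0,0.14],"grip":0.8},{"translation":[0,0,0],"twist":[0,0,0.14],"grip":0.8},{"translation":[0,0,0],"twist":[0,0,0.14],"grip":0.8},{"translation":[0,0,0],"twist":[0,0,0.14],"grip":0.8},{"translation":[0,0,0],"twist":[0,0,0.14],"grip":0.8},{"translation":[0,0,0],"twist":[0,0,0.14],"grip":0.8},{"translation":[0,0,0],"twist":[0,0,0.14],"grip":0.8},{"translation":[0,0,0],"twist":[0,0,0],"grip":0.8}]'
cat >> h.py <<'E'
def white(n="top",z0=.03,save=None):
    p,d=shot(n,save); P=cloud(n,d); hsv=cv2.cvtColor(p,cv2.COLOR_RGB2HSV)
    m=(hsv[...,1]<50)&(hsv[...,2]>180)&(P[...,2]>z0)&(P[...,2]<.15)&(P[...,0]>.25)&(P[...,0]<.8)
    k,l,s,c=cv2.connectedComponentsWithStats(m.astype(np.uint8))
    for i in range(1,k):
        if s[i,4]>60:
            Q=P[l==i]; zr=np.percentile(Q[:,2],95); T=Q[Q[:,2]>zr-.012]
            r=cv2.minAreaRect((T[:,:2]*1000).astype(np.float32)); print(n,s[i],"zrim %.3f"%zr,"c",np.round(r[0],1),np.round(r[1]),round(r[2],1))
E
python3 - <<'E'
from h import *
to(.4435,-.365,.19,-19.3); white("top",save="top6.png"); white("scene")
E
```

```text
t: 18.55
tool_pos: [0.4312, 0.0263, 0.181]
orientation: [-0.578, -3.085, 0.002]
force: [-0.0, -1.0, -1.2]
opening: 0.0582
t: 19.55
tool_pos: [0.4287, 0.0264, 0.1809]
orientation: [-2.342, -2.085, 0.011]
force: [0.1, -0.8, 0.0]
opening: 0.0836
t 19.55 tcp [0.4287 0.0264 0.1809] rv [-2.342 -2.085  0.011] q [-5.700e-02 -3.350e-01  1.934e+00 -1.000e-03  1.552e+00  5.900e-02] F [ 0.1 -0.8  0. ] open 0.0836
  twist [-0.009  0.002  0.221] shift now(mm) [-387.1   60.3   21.8] after twist [-364.5  143.4   21.9]
top [ 238  101  131   42 4661] zrim 0.112 c [695.4   5.7] [343. 105.] 85.8
top [125 102  23  22 353] zrim 0.119 c [745.3 473.5] [ 8. 42.] 47.1
top [ 46 173  31  22 311] zrim 0.130 c [549.3 672. ] [21. 33.] 84.3
top [433 196  31  31 644] zrim 0.107 c [ 444.2 -364.1] [66. 66.] 70.9
scene [446 104  17  34 355] zrim 0.140 c [548.3 678.2] [21. 27.] 57.2
scene [475 146  26  35 481] zrim 0.118 c [758.4 488.5] [51. 81.] 39.3
scene [361 166  14  15  80] zrim 0.068 c [482.6 203.5] [13. 49.] 82.0
scene [ 329  184  112   80 3403] zrim 0.107 c [691.3   6.2] [346. 101.] 85.5
scene [ 328  205  114   81 1381] zrim 0.089 c [7.483e+02 7.000e-01] [345.   3.] 85.4
scene [ 198  237   37   46 1102] zrim 0.103 c [ 442.7 -366.1] [65. 68.] 71.4
scene [ 225  310   64   64 2097] zrim 0.042 c [ 662.4 -432.3] [ 82. 126.] 82.8
```

View pics/top6.png

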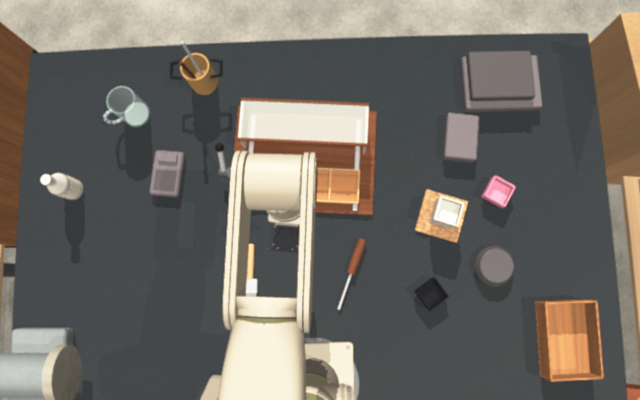

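The tray is out (bay0 visible at (340,185)); no dish stands to the left, so three dishes in all. Now over the stack.

```bash
python3 -m pendant '[{"translation":[0,0,0],"twist":[0,0,0.11],"grip":1},{"translation":[0,0,0],"twist":[0,0,0.11],"grip":1},{"translation":[-45,18,0],"twist":[0,0,0],"grip":1},{"translation":[-45,18,0],"twist":[0,0,0],"grip":1},{"translation":[-45,18,0],"twist":[0,0,0],"grip":1},{"translation":[-45,18,0],"twist":[0,0,0],"grip":1},{"translation":[-45,18,0],"twist":[0,0,0],"grip":1},{"translation":[-45,18,0],"twist":[0,0,0],"grip":1},{"translation":[-45,18,0],"twist":[0,0,0],"grip":1},{"translation":[0,0,0],"twist":[0,0,0],"grip":1}]'
python3 -c "
from h import *
to(.4435,-.365,.084,-19.1)"
```

```text
t: 20.65
tool_pos: [0.4511, -0.3212, 0.1794]
orientation: [-2.512, -1.875, 0.01]
force: [-0.7, -0.1, -0.5]
opening: 0.0929
t 20.65 tcp [ 0.4511 -0.3212  0.1794] rv [-2.512 -1.875  0.01 ] q [-0.708  0.019  1.62  -0.005  1.511 -0.419] F [-0.7 -0.1 -0.5] open 0.0929
  twist [-0.009  0.002  0.045] shift now(mm) [-44.    6.3 126.4] after twist [-43.9   7.1 126.4]
```

```bash
python3 -m pendant '[{"translation":[-22,3.5,0],"twist":[-0.009,0.002,0.045],"grip":1},{"translation":[-21,3.5,0],"twist":[0,0,0],"grip":1},{"translation":[0,0,0],"twist":[0,0,0],"grip":1},{"translation":[0,0,0],"twist":[0,0,0],"grip":1},{"translation":[0,0,25],"twist":[0,0,0],"grip":1},{"translation":[0,0,25],"twist":[0,0,0],"grip":1},{"translation":[0,0,25],"twist":[0,0,0],"grip":1},{"translation":[0,0,0],"twist":[0,0,0],"grip":1},{"translation":[0,0,0],"twist":[0,0,0],"grip":1},{"translation":[0,0,0],"twist":[0,0,0],"grip":1}]'
python3 -c "
from h import *
to(.4435,-.365,.084,-19.1)"
```

```text
t: 21.65
tool_pos: [0.4468, -0.3594, 0.1044]
orientation: [-2.537, -1.85, -0.005]
force: [0.3, -0.6, 0.4]
opening: 0.0931
t 21.65 tcp [ 0.4468 -0.3594  0.1044] rv [-2.537 -1.85  -0.005] q [-0.769  0.114  1.66   0.003  1.37  -0.459] F [ 0.3 -0.6  0.4] open 0.0931
  twist [ 0.    -0.004  0.023] shift now(mm) [-6.5 -1.4 51.4] after twist [-6.3 -1.3 51.4]
```

```bash
python3 -m pendant '[{"translation":[-6,-1,0],"twist":[0,-0.004,0.023],"grip":1},{"translation":[0,0,0],"twist":[0,0,0],"grip":1},{"translation":[0,0,13],"twist":[0,0,0],"grip":1},{"translation":[0,0,13],"twist":[0,0,0],"grip":1},{"translation":[0,0,13],"twist":[0,0,0],"grip":1},{"translation":[0,0,9],"twist":[0,0,0],"grip":1},{"translation":[0,0,0],"twist":[0,0,0],"grip":1},{"translation":[0,0,0],"twist":[0,0,0],"grip":1},{"translation":[0,0,0],"twist":[0,0,0],"grip":1},{"translation":[0,0,0],"twist":[0,0,0],"grip":1}]'
python3 -c "
from h import *
to(.4435,-.365,.084,-19.1)"
```

```text
t: 22.65
tool_pos: [0.4451, -0.3665, 0.0551]
orientation: [2.557, 1.817, 0.0]
force: [-0.6, -0.2, -0.8]
opening: 0.0928
t 22.65 tcp [ 0.4451 -0.3665  0.0551] rv [2.557 1.817 0.   ] q [-7.770e-01  1.640e-01  1.699e+00 -1.000e-03  1.274e+00 -4.420e-01] F [-0.6 -0.2 -0.8] open 0.0928
  twist [ 0.004  0.002 -0.002] shift now(mm) [ 0.9 -2.   2.1] after twist [ 0.9 -2.   2.1]
```

```bash
python3 -m pendant '[{"translation":[0,-2,0],"twist":[0,0,0],"grip":-1},{"translation":[0,0,0],"twist":[0,0,0],"grip":-1},{"translation":[0,0,0],"twist":[0,0,0],"grip":-1},{"translation":[0,0,0],"twist":[0,0,0],"grip":-1},{"translation":[0,0,0],"twist":[0,0,0],"grip":-1},{"translation":[0,0,0],"twist":[0,0,0],"grip":-1},{"translation":[0,0,-2],"twist":[0,0,0],"grip":-1},{"translation":[0,0,-2],"twist":[0,0,0],"grip":-1},{"translation":[0,0,-2],"twist":[0,0,0],"grip":-1},{"translation":[0,0,0],"twist":[0,0,0],"grip":-1}]' 15
python3 -c "
from h import *
st(); white('scene')"
```

```text
t: 23.65
tool_pos: [0.4434, -0.3661, 0.0626]
orientation: [2.556, 1.817, 0.001]
force: [0.5, -0.2, -0.9]
opening: 0.0637
t 23.65 tcp [ 0.4434 -0.3661  0.0626] rv [2.556e+00 1.817e+00 1.000e-03] q [-7.790e-01  1.510e-01  1.699e+00 -1.000e-03  1.286e+00 -4.440e-01] F [ 0.5 -0.2 -0.9] open 0.0637
scene [447 105  16  33 330] zrim 0.141 c [552.7 675. ] [22. 18.] 78.3
scene [475 146  19  35 415] zrim 0.117 c [751.4 489.8] [37. 81.] 25.2
scene [362 166  12  16  72] zrim 0.067 c [481.8 204.9] [16. 49.] 83.8
scene [ 329  184  112   81 3351] zrim 0.107 c [691.4   5.7] [345. 100.] 85.2
scene [ 328  205  114   82 1322] zrim 0.088 c [748.1  -1.4] [342.   4.] 85.4
scene [199 248  36  35 746] zrim 0.126 c [ 485.1 -383.6] [23. 12.] 36.4
scene [242 311  25  25 279] zrim 0.042 c [ 634.3 -409.1] [38. 58.] 81.5
scene [255 347  33  26 159] zrim 0.041 c [ 720.  -439.7] [79.  8.] 81.8
```

```bash
python3 -m pendant '[{"translation":[0,0,-5],"twist":[0,0,0],"grip":-1},{"translation":[0,0,-5],"twist":[0,0,0],"grip":-1},{"translation":[0,0,-3],"twist":[0,0,0],"grip":-1},{"translation":[0,0,0],"twist":[0,0,0],"grip":-1},{"translation":[0,0,0],"twist":[0,0,0],"grip":-1},{"translation":[0,0,0],"twist":[0,0,0],"grip":-1},{"translation":[0,0,0],"twist":[0,0,0],"grip":-1},{"translation":[0,0,0],"twist":[0,0,0],"grip":-1},{"translation":[0,0,0],"twist":[0,0,0],"grip":-1},{"translation":[0,0,0],"twist":[0,0,0],"grip":-1}]'
python3 - <<'E'
from h import *
st(); p,d=shot("scene");b=cv2.cvtColor(p,cv2.COLOR_RGB2BGR);cv2.imwrite("pics/s7.png",cv2.resize(b[180:310,150:310],(738,600),interpolation=cv2.INTER_CUBIC))
E
```

```text
t: 24.7
tool_pos: [0.4432, -0.3658, 0.0763]
orientation: [2.556, 1.817, 0.001]
force: [-0.6, -0.6, -2.3]
opening: 0.0639
t 24.70 tcp [ 0.4432 -0.3658  0.0763] rv [2.556e+00 1.817e+00 1.000e-03] q [-7.790e-01  1.360e-01  1.689e+00 -1.000e-03  1.312e+00 -4.440e-01] F [-0.6 -0.6 -2.3] open 0.0639
```

View pics/s7.png

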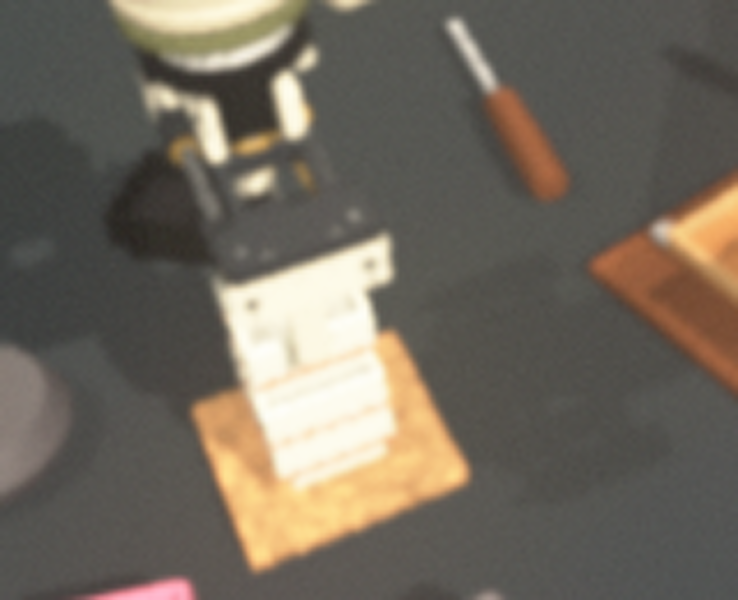

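Dish2 has come free: the seams of the lower two are where they were. Lift on, and measure the tray while the arm is away from it.

```bash
python3 -m pendant '[{"translation":[0,0,-15],"twist":[0,0,0],"grip":-1},{"translation":[0,0,-20],"twist":[0,0,0],"grip":-1},{"translation":[0,0,-20],"twist":[0,0,0],"grip":-1},{"translation":[0,0,-20],"twist":[0,0,0],"grip":-1},{"translation":[0,0,-8],"twist":[0,0,-0.12],"grip":-1},{"translation":[0,0,0],"twist":[0,0,-0.13],"grip":-1},{"translation":[0,0,0],"twist":[0,0,0],"grip":-1},{"translation":[0,0,0],"twist":[0,0,0],"grip":-1},{"translation":[0,0,0],"twist":[0,0,0],"grip":-1},{"translation":[0,0,0],"twist":[0,0,0],"grip":-1}]'
python3 - <<'E'
from h import *
for i,y in enumerate((-.117,-.039,.039,.117)): print("bay",i,cab(-.15,y).round(4))
to(*cab(-.15,.039),.19,-4.6)
for n in("top","scene"):
    p,d=shot(n,"t8_%s.png"%n); P=cloud(n,d); h=cv2.cvtColor(p,cv2.COLOR_RGB2HSV)
    m=(h[...,0]<25)&(h[...,1]>60)&(P[...,2]>.024)&(P[...,2]<.036)&(P[...,0]>.46)&(P[...,0]<.66)&(abs(P[...,1]-.01)<.2)
    Q=P[m]; r=cv2.minAreaRect((Q[:,:2]*1000).astype(np.float32)); print(n,m.sum(),np.round(r[0],1),np.round(r[1],1),r[2],"expect centre",cab(-.15,0))
    b=(h[...,1]>120)&(h[...,0]>16)&(h[...,0]<30)&(P[...,2]>.06)&(P[...,2]<.09)&(P[...,0]>.38)&(P[...,0]<.5)&(abs(P[...,1])<.08); Q=P[b]
    if len(Q): r=cv2.minAreaRect((Q[:,:2]*1000).astype(np.float32)); print("pull",len(Q),r,"expect",cab(-.255,0))
white("top")
E
```

```text
t: 25.75
tool_pos: [0.4437, -0.3662, 0.1713]
orientation: [2.307, 2.117, 0.0]
force: [-0.4, 1.0, -1.4]
opening: 0.0639
bay 0 [ 0.5321 -0.0996]
bay 1 [ 0.5384 -0.0218]
bay 2 [0.5446 0.0559]
bay 3 [0.5509 0.1337]
t 25.75 tcp [ 0.4437 -0.3662  0.1713] rv [2.307 2.117 0.   ] q [-0.779  0.06   1.592 -0.     1.479 -0.693] F [-0.4  1.  -1.4] open 0.0639
  twist [ 0.007  0.007 -0.006] shift now(mm) [429.2  64.3   9.9] after twist [428.8  66.8  12.3]
top 1186 [557.2  25.6] [364.9 189. ] 87.32341003417969 expect centre [0.54148317 0.01702984]
pull 65 ((437.0640869140625, 26.31768798828125), (18.91628646850586, 29.405235290527344), 81.47590637207031) expect [0.43682139 0.02545073]
scene 465 [537.9  13.7] [147.1 369.6] 6.639969348907471 expect centre [0.54148317 0.01702984]
pull 74 ((436.9175720214844, 24.46939468383789), (19.33684539794922, 32.81558609008789), 84.63118743896484) expect [0.43682139 0.02545073]
top [ 238  101  131   42 4661] zrim 0.112 c [695.5   5.8] [343. 105.] 85.5
top [125 102  23  23 352] zrim 0.119 c [746.7 473.2] [ 8. 40.] 50.5
top [ 48 173  30  21 283] zrim 0.121 c [549.9 674.8] [26. 41.] 76.1
top [229 196   6  18  87] zrim 0.072 c [482.8 204.7] [13. 47.] 85.9
top [432 209  22  19 163] zrim 0.081 c [ 415.9 -354.2] [59.  5.] 73.0
```

Pull measured at (0.437,0.025): the tray is where expected. Carry to bay 2.

```bash
python3 -m pendant '[{"translation":[20,3,0],"twist":[0.007,0.007,0],"grip":-1},{"translation":[40,6.2,0],"twist":[0,0,0],"grip":-1},{"translation":[45,7,0],"twist":[0,0,0],"grip":-1},{"translation":[45,7,0],"twist":[0,0,0],"grip":-1},{"translation":[45,7,0],"twist":[0,0,0],"grip":-1},{"translation":[45,7,0],"twist":[0,0,0],"grip":-1},{"translation":[45,7,0],"twist":[0,0,0],"grip":-1},{"translation":[45,7,0],"twist":[0,0,0],"grip":-1},{"translation":[40,6,0],"twist":[0,0,0],"grip":-1},{"translation":[20,3,0],"twist":[0,0,0],"grip":-1}]'
python3 -c "
from h import *
to(*cab(-.15,.039),.044,-4.6)"
```

```text
t: 26.9
tool_pos: [0.5389, 0.0282, 0.1685]
orientation: [-2.326, -2.108, 0.001]
force: [0.4, -1.3, -2.0]
opening: 0.0637
t 26.90 tcp [0.5389 0.0282 0.1685] rv [-2.326e+00 -2.108e+00  1.000e-03] q [-4.400e-02 -2.100e-02  1.679e+00  1.000e-03  1.486e+00  5.500e-02] F [ 0.4 -1.3 -2. ] open 0.0637
  twist [-0.003 -0.001 -0.018] shift now(mm) [ 28.    3.3 155.6] after twist [ 28.1   3.4 155.5]
```

```bash
python3 -m pendant '[{"translation":[14,2,0],"twist":[0,0,-0.018],"grip":-1},{"translation":[13,1,0],"twist":[0,0,0],"grip":-1},{"translation":[0,0,0],"twist":[0,0,0],"grip":-1},{"translation":[0,0,25],"twist":[0,0,0],"grip":-1},{"translation":[0,0,25],"twist":[0,0,0],"grip":-1},{"translation":[0,0,25],"twist":[0,0,0],"grip":-1},{"translation":[0,0,20],"twist":[0,0,0],"grip":-1},{"translation":[0,0,0],"twist":[0,0,0],"grip":-1},{"translation":[0,0,0],"twist":[0,0,0],"grip":-1},{"translation":[0,0,0],"twist":[0,0,0],"grip":-1}]'
python3 -c "
from h import *
to(*cab(-.15,.039),.044,-4.6)"
```

```text
t: 27.9
tool_pos: [0.5448, 0.0546, 0.072]
orientation: [-2.313, -2.125, 0.002]
force: [0.5, 0.3, -1.0]
opening: 0.0638
t 27.90 tcp [0.5448 0.0546 0.072 ] rv [-2.313e+00 -2.125e+00  2.000e-03] q [ 0.007  0.076  1.761 -0.     1.305  0.091] F [ 0.5  0.3 -1. ] open 0.0638
  twist [-0.001  0.    -0.004] shift now(mm) [ 1.3 -0.2 59. ] after twist [ 1.3 -0.3 59. ]
```

```bash
python3 -m pendant '[{"translation":[1,0,15],"twist":[0,0,0],"grip":-1},{"translation":[0,0,15],"twist":[0,0,0],"grip":-1},{"translation":[0,0,12],"twist":[0,0,0],"grip":-1},{"translation":[0,0,8],"twist":[0,0,0],"grip":-1},{"translation":[0,0,4],"twist":[0,0,0],"grip":-1},{"translation":[0,0,0],"twist":[0,0,0],"grip":-1},{"translation":[0,0,0],"twist":[0,0,0],"grip":-1},{"translation":[0,0,0],"twist":[0,0,0],"grip":-1},{"translation":[0,0,0],"twist":[0,0,0],"grip":-1},{"translation":[0,0,0],"twist":[0,0,0],"grip":-1}]'
python3 -c "
from h import *
to(*cab(-.15,.039),.044,-4.6)"
```

```text
t: 28.9
tool_pos: [0.5476, 0.0555, 0.0168]
orientation: [2.311, 2.124, 0.004]
force: [0.9, 0.1, -1.9]
opening: 0.0637
t 28.90 tcp [0.5476 0.0555 0.0168] rv [2.311 2.124 0.004] q [ 0.008  0.144  1.798 -0.     1.196  0.093] F [ 0.9  0.1 -1.9] open 0.0637
  twist [ 0.004  0.    -0.004] shift now(mm) [ 0.1 -3.   3.8] after twist [ 0.1 -3.   3.8]
```

```bash
python3 -m pendant '[{"translation":[0,-2,1],"twist":[0,0,0],"grip":-1},{"translation":[0,0,1],"twist":[0,0,0],"grip":-1},{"translation":[0,0,1],"twist":[0,0,0],"grip":-1},{"translation":[0,0,1],"twist":[0,0,0],"grip":-1},{"translation":[0,0,0],"twist":[0,0,0],"grip":-1},{"translation":[0,0,0],"twist":[0,0,0],"grip":-1},{"translation":[0,0,0],"twist":[0,0,0],"grip":1},{"translation":[0,0,0],"twist":[0,0,0],"grip":1},{"translation":[0,0,0],"twist":[0,0,0],"grip":1},{"translation":[0,0,0],"twist":[0,0,0],"grip":1}]'
python3 -c "
from h import *
st()"
python3 -m pendant '[{"translation":[0,0,0],"twist":[0,0,0],"grip":1},{"translation":[0,0,-10],"twist":[0,0,0],"grip":1},{"translation":[0,0,-20],"twist":[0,0,0],"grip":1},{"translation":[0,0,-30],"twist":[0,0,0],"grip":1},{"translation":[0,0,-40],"twist":[0,0,0],"grip":1},{"translation":[0,0,-40],"twist":[0,0,0],"grip":1},{"translation":[0,0,0],"twist":[0,0,0.13],"grip":1},{"translation":[0,0,0],"twist":[0,0,0.12],"grip":1},{"translation":[0,0,0],"twist":[0,0,0],"grip":1},{"translation":[0,0,0],"twist":[0,0,0],"grip":1}]'
python3 - <<'E'
from h import *
to(.4435,-.365,.19,-19.1); white("scene")
p,d=shot("top","t9.png")
E
```

```text
t: 29.9
tool_pos: [0.5476, 0.0557, 0.0151]
orientation: [2.309, 2.122, 0.01]
force: [-0.4, 0.7, 0.1]
opening: 0.0906
t 29.90 tcp [0.5476 0.0557 0.0151] rv [2.309 2.122 0.01 ] q [ 0.009  0.141  1.804 -0.     1.188  0.093] F [-0.4  0.7  0.1] open 0.0906
t: 30.9
tool_pos: [0.5466, 0.0559, 0.1673]
orientation: [2.558, 1.811, 0.015]
force: [0.5, -0.8, 0.0]
opening: 0.0933
t 30.90 tcp [0.5466 0.0559 0.1673] rv [2.558 1.811 0.015] q [ 0.009 -0.01   1.67  -0.     1.469  0.348] F [ 0.5 -0.8  0. ] open 0.0933
  twist [ 0.012 -0.004 -0.006] shift now(mm) [-431.2   42.6    7.1] after twist [-431.4   40.3    8.3]
scene [445 105  18  33 351] zrim 0.140 c [554.3 676.2] [27. 16.] 51.6
scene [475 146  22  36 469] zrim 0.119 c [753.4 488.4] [43. 80.] 29.8
scene [362 166  13  16  69] zrim 0.067 c [483.5 203.5] [14. 49.] 84.9
scene [ 329  184  112   81 3404] zrim 0.107 c [691.9   5.9] [345. 103.] 85.4
scene [341 191  29  22 372] zrim 0.062 c [547.6  55.7] [67. 68.] 85.2
scene [ 328  205  114   81 1385] zrim 0.089 c [7.484e+02 6.000e-01] [345.   4.] 85.1
scene [200 245  35  38 870] zrim 0.077 c [ 442.6 -366.2] [65. 68.] 71.4
scene [ 226  310   63   64 2068] zrim 0.042 c [ 663.  -431.9] [ 81. 125.] 82.1
```

Dish2 stands in bay 2 (rim 0.062, 3 mm off centre); the stack is now two high (rim 0.077), unmoved. Next dish.

```bash
python3 -m pendant '[{"translation":[-25,2.5,0],"twist":[0.012,-0.004,-0.006],"grip":1},{"translation":[-48,4.5,0],"twist":[0,0,0],"grip":1},{"translation":[-48,4.5,0],"twist":[0,0,0],"grip":1},{"translation":[-48,4.5,0],"twist":[0,0,0],"grip":1},{"translation":[-48,4.5,0],"twist":[0,0,0],"grip":1},{"translation":[-48,4.5,0],"twist":[0,0,0],"grip":1},{"translation":[-48,4.5,0],"twist":[0,0,0],"grip":1},{"translation":[-48,4.5,0],"twist":[0,0,0],"grip":1},{"translation":[-45,4,0],"twist":[0,0,0],"grip":1},{"translation":[-25,2,0],"twist":[0,0,0],"grip":1}]'
python3 -c "
from h import *
to(.4435,-.3655,.059,-19.1)"
```

```text
t: 32.0
tool_pos: [0.4413, -0.3756, 0.1603]
orientation: [-2.522, -1.856, 0.007]
force: [0.2, 0.3, -0.0]
opening: 0.0929
t 32.00 tcp [ 0.4413 -0.3756  0.1603] rv [-2.522 -1.856  0.007] q [-0.791  0.101  1.569 -0.003  1.482 -0.489] F [ 0.2  0.3 -0. ] open 0.0929
  twist [-0.011 -0.002  0.031] shift now(mm) [ 10.    0.6 132.3] after twist [ 10.3  -1.2 132.3]
```

```bash
python3 -m pendant '[{"translation":[10,-1,0],"twist":[-0.011,-0.002,0.031],"grip":1},{"translation":[0,0,0],"twist":[0,0,0],"grip":1},{"translation":[0,0,25],"twist":[0,0,0],"grip":1},{"translation":[0,0,25],"twist":[0,0,0],"grip":1},{"translation":[0,0,25],"twist":[0,0,0],"grip":1},{"translation":[0,0,10],"twist":[0,0,0],"grip":1},{"translation":[0,0,0],"twist":[0,0,0],"grip":1},{"translation":[0,0,0],"twist":[0,0,0],"grip":1},{"translation":[0,0,0],"twist":[0,0,0],"grip":1},{"translation":[0,0,0],"twist":[0,0,0],"grip":1}]'
python3 -c "
from h import *
to(.4435,-.3655,.059,-19.1)"
```

```text
t: 33.0
tool_pos: [0.4417, -0.3691, 0.0732]
orientation: [-2.546, -1.837, 0.003]
force: [0.1, 0.1, 0.6]
opening: 0.0931
t 33.00 tcp [ 0.4417 -0.3691  0.0732] rv [-2.546 -1.837  0.003] q [-0.784  0.149  1.68  -0.002  1.314 -0.463] F [0.1 0.1 0.6] open 0.0931
  twist [-0.002  0.001  0.013] shift now(mm) [ 4.   0.7 45.2] after twist [ 4.   0.5 45.2]
```

```bash
python3 -m pendant '[{"translation":[4,0,0],"twist":[0,0,0.013],"grip":1},{"translation":[0,0,0],"twist":[0,0,0],"grip":1},{"translation":[0,0,12],"twist":[0,0,0],"grip":1},{"translation":[0,0,12],"twist":[0,0,0],"grip":1},{"translation":[0,0,12],"twist":[0,0,0],"grip":1},{"translation":[0,0,6],"twist":[0,0,0],"grip":1},{"translation":[0,0,0],"twist":[0,0,0],"grip":1},{"translation":[0,0,0],"twist":[0,0,0],"grip":1},{"translation":[0,0,0],"twist":[0,0,0],"grip":1},{"translation":[0,0,0],"twist":[0,0,0],"grip":1}]'
python3 -c "
from h import *
to(.4435,-.3655,.059,-19.1)"
```

```text
t: 34.0
tool_pos: [0.4435, -0.3655, 0.0285]
orientation: [2.56, 1.82, -0.003]
force: [0.2, -0.7, 0.0]
opening: 0.0927
t 34.00 tcp [ 0.4435 -0.3655  0.0285] rv [ 2.56   1.82  -0.003] q [-0.777  0.195  1.716 -0.002  1.23  -0.442] F [ 0.2 -0.7  0. ] open 0.0927
  twist [-0.001  0.001 -0.001] shift now(mm) [0.  0.  0.5] after twist [0.  0.  0.5]
```

```bash
python3 -m pendant '[{"translation":[0,0,0],"twist":[0,0,0],"grip":-1},{"translation":[0,0,0],"twist":[0,0,0],"grip":-1},{"translation":[0,0,0],"twist":[0,0,0],"grip":-1},{"translation":[0,0,0],"twist":[0,0,0],"grip":-1},{"translation":[0,0,0],"twist":[0,0,0],"grip":-1},{"translation":[0,0,-2],"twist":[0,0,0],"grip":-1},{"translation":[0,0,-5],"twist":[0,0,0],"grip":-1},{"translation":[0,0,-7],"twist":[0,0,0],"grip":-1},{"translation":[0,0,-5],"twist":[0,0,0],"grip":-1},{"translation":[0,0,0],"twist":[0,0,0],"grip":-1}]'
python3 - <<'E'
from h import *
st(); p,d=shot("scene");b=cv2.cvtColor(p,cv2.COLOR_RGB2BGR);cv2.imwrite("pics/s10.png",cv2.resize(b[220:300,170:270],(750,600),interpolation=cv2.INTER_CUBIC))
E
```

```text
t: 35.0
tool_pos: [0.4439, -0.3659, 0.0503]
orientation: [2.559, 1.82, -0.002]
force: [-0.6, -0.1, -0.3]
opening: 0.0639
t 35.00 tcp [ 0.4439 -0.3659  0.0503] rv [ 2.559e+00  1.820e+00 -2.000e-03] q [-0.777  0.17   1.702 -0.002  1.269 -0.442] F [-0.6 -0.1 -0.3] open 0.0639
```

View pics/s10.png

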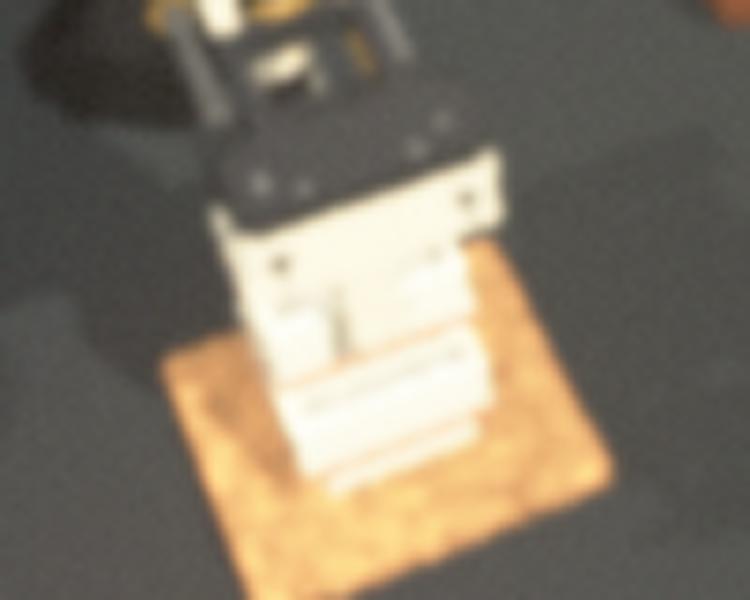

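Dish0 still stands on the board with its foot showing at crop (400,465), and dish1 is free of it. Lift and carry to bay 1.

```bash
python3 -m pendant '[{"translation":[0,0,-15],"twist":[0,0,0],"grip":-1},{"translation":[0,0,-20],"twist":[0,0,0],"grip":-1},{"translation":[0,0,-25],"twist":[0,0,0],"grip":-1},{"translation":[0,0,-25],"twist":[0,0,0],"grip":-1},{"translation":[0,0,-20],"twist":[0,0,0],"grip":-1},{"translation":[0,0,-8],"twist":[0,0,-0.12],"grip":-1},{"translation":[0,0,0],"twist":[0,0,-0.13],"grip":-1},{"translation":[0,0,0],"twist":[0,0,0],"grip":-1},{"translation":[0,0,0],"twist":[0,0,0],"grip":-1},{"translation":[0,0,0],"twist":[0,0,0],"grip":-1}]'
python3 -c "
from h import *
to(*cab(-.15,-.039),.19,-4.6); white('scene')"
```

```text
t: 36.05
tool_pos: [0.4439, -0.3655, 0.1756]
orientation: [2.309, 2.124, -0.002]
force: [-0.3, 0.2, -1.8]
opening: 0.0638
t 36.05 tcp [ 0.4439 -0.3655  0.1756] rv [ 2.309e+00  2.124e+00 -2.000e-03] q [-0.777  0.064  1.58  -0.002  1.493 -0.693] F [-0.3  0.2 -1.8] open 0.0638
  twist [ 0.002  0.004 -0.003] shift now(mm) [350.4  65.4  15.4] after twist [350.2  66.6  16.6]
scene [447 107  16  31 331] zrim 0.139 c [557.4 671.1] [25. 12.] 45.7
scene [475 146  20  35 411] zrim 0.118 c [752.7 488.7] [38. 82.] 27.3
scene [362 166  13  16  71] zrim 0.068 c [483.1 205.4] [19. 48.] 81.4
scene [ 329  185  112   80 3360] zrim 0.107 c [690.8   4.9] [343. 100.] 85.2
scene [341 191  29  22 360] zrim 0.062 c [547.7  55.3] [66. 66.] 83.0
scene [ 328  205  114   81 1328] zrim 0.087 c [747.7  -0.9] [340.   4.] 85.4
scene [202 252  33  31 437] zrim 0.052 c [ 443.1 -366.9] [64. 67.] 71.4
scene [241 311  26  26 275] zrim 0.042 c [ 634.3 -411.3] [41. 57.] 80.3
scene [255 347  33  26 163] zrim 0.041 c [ 719.8 -439.9] [80.  7.] 82.6
```

```bash
python3 -m pendant '[{"translation":[20,4,0],"twist":[0,0,0],"grip":-1},{"translation":[40,8,0],"twist":[0,0,0],"grip":-1},{"translation":[45,8.5,0],"twist":[0,0,0],"grip":-1},{"translation":[45,8.5,0],"twist":[0,0,0],"grip":-1},{"translation":[45,8.5,0],"twist":[0,0,0],"grip":-1},{"translation":[45,8.5,0],"twist":[0,0,0],"grip":-1},{"translation":[45,8.5,0],"twist":[0,0,0],"grip":-1},{"translation":[40,7,0],"twist":[0,0,0],"grip":-1},{"translation":[20,4,0],"twist":[0,0,0],"grip":-1},{"translation":[0,0,0],"twist":[0,0,0],"grip":-1}]'
python3 -c "
from h import *
to(*cab(-.15,-.039),.044,-4.6)"
```

```text
t: 37.1
tool_pos: [0.5406, -0.0154, 0.1698]
orientation: [-2.335, -2.098, 0.007]
force: [-0.2, -0.5, -2.2]
opening: 0.0638
t 37.10 tcp [ 0.5406 -0.0154  0.1698] rv [-2.335 -2.098  0.007] q [-0.122 -0.016  1.672 -0.002  1.49  -0.015] F [-0.2 -0.5 -2.2] open 0.0638
  twist [-0.005  0.001 -0.027] shift now(mm) [ -6.4  -0.8 156.8] after twist [ -6.6  -1.7 156.8]
```

```bash
python3 -m pendant '[{"translation":[-6.5,-1.5,0],"twist":[-0.005,0,-0.027],"grip":-1},{"translation":[0,0,0],"twist":[0,0,0],"grip":-1},{"translation":[0,0,0],"twist":[0,0,0],"grip":-1},{"translation":[0,0,25],"twist":[0,0,0],"grip":-1},{"translation":[0,0,25],"twist":[0,0,0],"grip":-1},{"translation":[0,0,25],"twist":[0,0,0],"grip":-1},{"translation":[0,0,20],"twist":[0,0,0],"grip":-1},{"translation":[0,0,0],"twist":[0,0,0],"grip":-1},{"translation":[0,0,0],"twist":[0,0,0],"grip":-1},{"translation":[0,0,0],"twist":[0,0,0],"grip":-1}]'
python3 -c "
from h import *
to(*cab(-.15,-.039),.044,-4.6)"
```

```text
t: 38.1
tool_pos: [0.5381, -0.0273, 0.0732]
orientation: [2.323, 2.111, -0.003]
force: [-0.1, 0.0, -2.1]
opening: 0.0636
t 38.10 tcp [ 0.5381 -0.0273  0.0732] rv [ 2.323  2.111 -0.003] q [-0.144  0.05   1.787 -0.003  1.304 -0.047] F [-0.1  0.  -2.1] open 0.0636
  twist [ 0.     0.003 -0.015] shift now(mm) [ 5.6 -0.3 60.2] after twist [ 5.4 -0.2 60.2]
```

```bash
python3 -m pendant '[{"translation":[5,-2,15],"twist":[0,0.003,-0.015],"grip":-1},{"translation":[0,0,15],"twist":[0,0,0],"grip":-1},{"translation":[0,0,13],"twist":[0,0,0],"grip":-1},{"translation":[0,0,8],"twist":[0,0,0],"grip":-1},{"translation":[0,0,4],"twist":[0,0,0],"grip":-1},{"translation":[0,0,0],"twist":[0,0,0],"grip":-1},{"translation":[0,0,0],"twist":[0,0,0],"grip":-1},{"translation":[0,0,0],"twist":[0,0,0],"grip":-1},{"translation":[0,0,0],"twist":[0,0,0],"grip":-1},{"translation":[0,0,0],"twist":[0,0,0],"grip":-1}]'
python3 -c "
from h import *
to(*cab(-.15,-.039),.044,-4.6)"
```

```text
t: 39.1
tool_pos: [0.5392, -0.0221, 0.0168]
orientation: [2.305, 2.128, 0.006]
force: [1.2, 0.4, -1.7]
opening: 0.0641
t 39.10 tcp [ 0.5392 -0.0221  0.0168] rv [2.305 2.128 0.006] q [-0.136  0.114  1.83   0.     1.192 -0.056] F [ 1.2  0.4 -1.7] open 0.0641
  twist [0.006 0.    0.001] shift now(mm) [ 0.1 -0.9  3.8] after twist [ 0.1 -0.9  3.8]
```

```bash
python3 -m pendant '[{"translation":[0,0,1],"twist":[0.006,0,0],"grip":-1},{"translation":[0,0,1],"twist":[0,0,0],"grip":-1},{"translation":[0,0,1],"twist":[0,0,0],"grip":-1},{"translation":[0,0,0.5],"twist":[0,0,0],"grip":-1},{"translation":[0,0,0],"twist":[0,0,0],"grip":-1},{"translation":[0,0,0],"twist":[0,0,0],"grip":-1},{"translation":[0,0,0],"twist":[0,0,0],"grip":1},{"translation":[0,0,0],"twist":[0,0,0],"grip":1},{"translation":[0,0,0],"twist":[0,0,0],"grip":1},{"translation":[0,0,0],"twist":[0,0,0],"grip":1}]'
python3 -m pendant '[{"translation":[0,0,0],"twist":[0,0,0],"grip":1},{"translation":[0,0,-10],"twist":[0,0,0],"grip":1},{"translation":[0,0,-20],"twist":[0,0,0],"grip":1},{"translation":[0,0,-30],"twist":[0,0,0],"grip":1},{"translation":[0,0,-40],"twist":[0,0,0],"grip":1},{"translation":[0,0,-40],"twist":[0,0,0],"grip":1},{"translation":[0,0,0],"twist":[0,0,0.13],"grip":1},{"translation":[0,0,0],"twist":[0,0,0.12],"grip":1},{"translation":[0,0,0],"twist":[0,0,0],"grip":1},{"translation":[0,0,0],"twist":[0,0,0],"grip":1}]'
python3 - <<'E'
from h import *
white("scene"); to(.4435,-.366,.19,-19.1)
E
```

```text
t: 40.1
tool_pos: [0.5407, -0.0223, 0.0147]
orientation: [2.307, 2.13, 0.002]
force: [0.3, 0.1, 0.0]
opening: 0.0905
t: 41.1
tool_pos: [0.5407, -0.0222, 0.1669]
orientation: [2.557, 1.818, 0.007]
force: [0.1, -0.2, 1.1]
opening: 0.0931
scene [446 106  17  32 347] zrim 0.141 c [555.6 674.3] [25. 16.] 38.2
scene [475 146  21  35 456] zrim 0.119 c [752.8 488.8] [41. 82.] 26.5
scene [362 166  13  16  73] zrim 0.067 c [484.3 203.1] [17. 47.] 83.2
scene [ 329  184  112   81 3398] zrim 0.107 c [691.2   5.7] [344. 101.] 85.2
scene [322 191  48  34 793] zrim 0.062 c [544.2  15.1] [144.  66.] 84.8
scene [ 328  205  114   82 1385] zrim 0.089 c [ 7.484e+02 -3.000e-01] [342.   4.] 85.4
scene [202 252  33  31 431] zrim 0.052 c [ 443.3 -367.2] [64. 67.] 71.3
scene [ 226  310   63   63 2023] zrim 0.042 c [ 662.8 -431.9] [ 81. 124.] 81.8
t 41.15 tcp [ 0.5407 -0.0223  0.1669] rv [2.557 1.818 0.007] q [-0.136 -0.025  1.687 -0.     1.474  0.199] F [-0.2 -0.1  0.5] open 0.0927
  twist [ 0.006 -0.001 -0.001] shift now(mm) [-356.6   21.     7.6] after twist [-356.6   20.6    7.9]
```

Two dishes stand in bays 1 and 2 (joint outline 144×66 mm, rim 0.062). Last dish: (443,-367), rim 0.052.

```bash
python3 -m pendant '[{"translation":[-22,1,0],"twist":[0.006,0,0],"grip":1},{"translation":[-44,2.5,0],"twist":[0,0,0],"grip":1},{"translation":[-46,2.7,0],"twist":[0,0,0],"grip":1},{"translation":[-46,2.7,0],"twist":[0,0,0],"grip":1},{"translation":[-46,2.7,0],"twist":[0,0,0],"grip":1},{"translation":[-46,2.7,0],"twist":[0,0,0],"grip":1},{"translation":[-46,2.7,0],"twist":[0,0,0],"grip":1},{"translation":[-40,2,0],"twist":[0,0,0],"grip":1},{"translation":[-20,1,0],"twist":[0,0,0],"grip":1},{"translation":[0,0,0],"twist":[0,0,0],"grip":1}]'
python3 -c "
from h import *
to(.4435,-.366,.034,-19.1)"
```

```text
t: 42.15
tool_pos: [0.4396, -0.3761, 0.1604]
orientation: [-2.522, -1.856, 0.003]
force: [0.5, -0.0, 0.2]
opening: 0.0927
t 42.15 tcp [ 0.4396 -0.3761  0.1604] rv [-2.522 -1.856  0.003] q [-7.960e-01  9.800e-02  1.573e+00 -1.000e-03  1.482e+00 -4.940e-01] F [ 0.5 -0.   0.2] open 0.0927
  twist [-0.01  -0.004  0.031] shift now(mm) [ 10.1   2.2 157.5] after twist [ 10.8   0.3 157.4]
```

```bash
python3 -m pendant '[{"translation":[10.5,0,0],"twist":[-0.01,-0.004,0.031],"grip":1},{"translation":[0,0,0],"twist":[0,0,0],"grip":1},{"translation":[0,0,25],"twist":[0,0,0],"grip":1},{"translation":[0,0,25],"twist":[0,0,0],"grip":1},{"translation":[0,0,25],"twist":[0,0,0],"grip":1},{"translation":[0,0,25],"twist":[0,0,0],"grip":1},{"translation":[0,0,10],"twist":[0,0,0],"grip":1},{"translation":[0,0,0],"twist":[0,0,0],"grip":1},{"translation":[0,0,0],"twist":[0,0,0],"grip":1},{"translation":[0,0,0],"twist":[0,0,0],"grip":1}]'
python3 -c "
from h import *
to(.4435,-.366,.034,-19.1)"
```

```text
t: 43.15
tool_pos: [0.4449, -0.3611, 0.048]
orientation: [-2.538, -1.849, -0.002]
force: [-0.3, 0.2, 0.7]
opening: 0.0928
t 43.15 tcp [ 0.4449 -0.3611  0.048 ] rv [-2.538e+00 -1.849e+00 -2.000e-03] q [-7.720e-01  1.690e-01  1.707e+00  1.000e-03  1.267e+00 -4.610e-01] F [-0.3  0.2  0.7] open 0.0928
  twist [-0.001 -0.002  0.022] shift now(mm) [-5.2  0.2 45. ] after twist [-5.1  0.3 45. ]
```

```bash
python3 -m pendant '[{"translation":[-5,0,0],"twist":[0,0,0.022],"grip":1},{"translation":[0,0,0],"twist":[0,0,0],"grip":1},{"translation":[0,0,12],"twist":[0,0,0],"grip":1},{"translation":[0,0,12],"twist":[0,0,0],"grip":1},{"translation":[0,0,12],"twist":[0,0,0],"grip":1},{"translation":[0,0,5],"twist":[0,0,0],"grip":1},{"translation":[0,0,0],"twist":[0,0,0],"grip":1},{"translation":[0,0,0],"twist":[0,0,0],"grip":1},{"translation":[0,0,0],"twist":[0,0,0],"grip":1},{"translation":[0,0,0],"twist":[0,0,0],"grip":1}]'
python3 -c "
from h import *
to(.4435,-.366,.034,-19.1)"
```

```text
t: 44.15
tool_pos: [0.4445, -0.3677, 0.0059]
orientation: [2.56, 1.818, 0.003]
force: [-0.1, 0.3, 0.4]
opening: 0.0932
t 44.15 tcp [ 0.4445 -0.3677  0.0059] rv [2.56  1.818 0.003] q [-7.810e-01  2.270e-01  1.725e+00  1.000e-03  1.188e+00 -4.460e-01] F [-0.1  0.3  0.4] open 0.0932
  twist [ 0.002 -0.    -0.002] shift now(mm) [ 1.3 -1.5  2.9] after twist [ 1.3 -1.5  2.9]
```

```bash
python3 -m pendant '[{"translation":[1,-1.5,3],"twist":[0,0,0],"grip":1},{"translation":[0,0,0],"twist":[0,0,0],"grip":-1},{"translation":[0,0,0],"twist":[0,0,0],"grip":-1},{"translation":[0,0,0],"twist":[0,0,0],"grip":-1},{"translation":[0,0,0],"twist":[0,0,0],"grip":-1},{"translation":[0,0,0],"twist":[0,0,0],"grip":-1},{"translation":[0,0,0],"twist":[0,0,0],"grip":-1},{"translation":[0,0,-5],"twist":[0,0,0],"grip":-1},{"translation":[0,0,-10],"twist":[0,0,0],"grip":-1},{"translation":[0,0,-20],"twist":[0,0,0],"grip":-1}]'
python3 -m pendant '[{"translation":[0,0,-20],"twist":[0,0,0],"grip":-1},{"translation":[0,0,-25],"twist":[0,0,0],"grip":-1},{"translation":[0,0,-25],"twist":[0,0,0],"grip":-1},{"translation":[0,0,-25],"twist":[0,0,0],"grip":-1},{"translation":[0,0,-20],"twist":[0,0,-0.12],"grip":-1},{"translation":[0,0,0],"twist":[0,0,-0.13],"grip":-1},{"translation":[0,0,0],"twist":[0,0,0],"grip":-1},{"translation":[0,0,0],"twist":[0,0,0],"grip":-1},{"translation":[0,0,0],"twist":[0,0,0],"grip":-1},{"translation":[0,0,0],"twist":[0,0,0],"grip":-1}]'
python3 -c "
from h import *
to(*cab(-.15,-.117),.19,-4.6); white('scene')"
```

```text
t: 45.15
tool_pos: [0.4416, -0.3645, 0.0371]
orientation: [-2.559, -1.818, -0.001]
force: [0.2, 0.3, -0.9]
opening: 0.064
t: 46.15
tool_pos: [0.4429, -0.3659, 0.1668]
orientation: [2.311, 2.119, 0.003]
force: [0.2, -0.1, -1.7]
opening: 0.0639
t 46.15 tcp [ 0.4429 -0.3659  0.1668] rv [2.311 2.119 0.003] q [-7.810e-01  6.500e-02  1.595e+00  1.000e-03  1.475e+00 -6.940e-01] F [ 0.2 -0.1 -1.7] open 0.0639
  twist [ 0.006  0.003 -0.006] shift now(mm) [273.1  65.8   7.4] after twist [272.6  67.6   7.8]
scene [446 104  17  34 335] zrim 0.143 c [550.2 680.8] [23. 30.] 3.5
scene [475 146  19  35 414] zrim 0.118 c [752.2 488. ] [35. 79.] 26.2
scene [362 166  13  16  72] zrim 0.068 c [485.1 204. ] [15. 48.] 80.5
scene [ 329  185  112   80 3361] zrim 0.107 c [691.5   5.1] [345. 100.] 85.4
scene [322 191  48  34 790] zrim 0.062 c [544.3  15.5] [145.  66.] 86.0
scene [ 328  205  114   81 1343] zrim 0.088 c [ 7.483e+02 -7.000e-01] [342.   4.] 85.5
scene [240 311  31  31 381] zrim 0.042 c [ 637.6 -413.5] [47. 68.] 75.4
scene [255 347  33  26 163] zrim 0.041 c [ 719.8 -439.7] [79.  8.] 81.6
```

```bash
python3 -m pendant '[{"translation":[18,4.5,0],"twist":[0.006,0.003,-0.006],"grip":-1},{"translation":[35,9,0],"twist":[0,0,0],"grip":-1},{"translation":[42,10.5,0],"twist":[0,0,0],"grip":-1},{"translation":[42,10.5,0],"twist":[0,0,0],"grip":-1},{"translation":[42,10.5,0],"twist":[0,0,0],"grip":-1},{"translation":[42,10.5,0],"twist":[0,0,0],"grip":-1},{"translation":[30,7,0],"twist":[0,0,0],"grip":-1},{"translation":[18,4.5,0],"twist":[0,0,0],"grip":-1},{"translation":[0,0,0],"twist":[0,0,0],"grip":-1},{"translation":[0,0,0],"twist":[0,0,0],"grip":-1}]'
python3 -c "
from h import *
to(*cab(-.15,-.117),.044,-4.6)"
```

```text
t: 47.2
tool_pos: [0.5318, -0.0931, 0.1607]
orientation: [-2.315, -2.109, 0.006]
force: [-1.2, 0.2, -1.3]
opening: 0.0643
t 47.20 tcp [ 0.5318 -0.0931  0.1607] rv [-2.315 -2.109  0.006] q [-0.27  -0.007  1.68   0.002  1.479 -0.177] F [-1.2  0.2 -1.3] open 0.0643
  twist [-0.01  -0.004 -0.013] shift now(mm) [ -7.    2.3 147.7] after twist [ -6.5   0.8 147.7]
```

```bash
python3 -m pendant '[{"translation":[-6.5,0.5,0],"twist":[-0.01,-0.004,-0.013],"grip":-1},{"translation":[0,0,0],"twist":[0,0,0],"grip":-1},{"translation":[0,0,0],"twist":[0,0,0],"grip":-1},{"translation":[0,0,25],"twist":[0,0,0],"grip":-1},{"translation":[0,0,25],"twist":[0,0,0],"grip":-1},{"translation":[0,0,25],"twist":[0,0,0],"grip":-1},{"translation":[0,0,12],"twist":[0,0,0],"grip":-1},{"translation":[0,0,0],"twist":[0,0,0],"grip":-1},{"translation":[0,0,0],"twist":[0,0,0],"grip":-1},{"translation":[0,0,0],"twist":[0,0,0],"grip":-1}]'
python3 -c "
from h import *
to(*cab(-.15,-.117),.044,-4.6)"
```

```text
t: 48.2
tool_pos: [0.5321, -0.1081, 0.0742]
orientation: [2.315, 2.115, 0.002]
force: [0.3, -0.4, -1.2]
opening: 0.0641
t 48.20 tcp [ 0.5321 -0.1081  0.0742] rv [2.315e+00 2.115e+00 2.000e-03] q [-0.293  0.054  1.78  -0.002  1.301 -0.203] F [ 0.3 -0.4 -1.2] open 0.0641
  twist [ 0.005  0.003 -0.01 ] shift now(mm) [ 8.7 -1.1 61.1] after twist [ 8.5 -0.7 61.2]
```

```bash
python3 -m pendant '[{"translation":[8,-1.5,15],"twist":[0.005,0.003,-0.01],"grip":-1},{"translation":[0,0,15],"twist":[0,0,0],"grip":-1},{"translation":[0,0,13],"twist":[0,0,0],"grip":-1},{"translation":[0,0,8],"twist":[0,0,0],"grip":-1},{"translation":[0,0,4],"twist":[0,0,0],"grip":-1},{"translation":[0,0,0],"twist":[0,0,0],"grip":-1},{"translation":[0,0,0],"twist":[0,0,0],"grip":-1},{"translation":[0,0,0],"twist":[0,0,0],"grip":-1},{"translation":[0,0,0],"twist":[0,0,0],"grip":-1},{"translation":[0,0,0],"twist":[0,0,0],"grip":-1}]'
python3 -c "
from h import *
to(*cab(-.15,-.117),.044,-4.6)"
```

```text
t: 49.2
tool_pos: [0.5336, -0.0998, 0.0172]
orientation: [2.304, 2.13, 0.004]
force: [-0.4, 0.1, -1.8]
opening: 0.0635
t 49.20 tcp [ 0.5336 -0.0998  0.0172] rv [2.304 2.13  0.004] q [-0.279  0.124  1.819  0.     1.195 -0.201] F [-0.4  0.1 -1.8] open 0.0635
  twist [0.004 0.001 0.002] shift now(mm) [ 0.1 -1.6  4.2] after twist [ 0.  -1.5  4.2]
```

```bash
python3 -m pendant '[{"translation":[0,-1,1],"twist":[0.004,0,0],"grip":-1},{"translation":[0,0,1],"twist":[0,0,0],"grip":-1},{"translation":[0,0,1],"twist":[0,0,0],"grip":-1},{"translation":[0,0,1],"twist":[0,0,0],"grip":-1},{"translation":[0,0,0],"twist":[0,0,0],"grip":-1},{"translation":[0,0,0],"twist":[0,0,0],"grip":-1},{"translation":[0,0,0],"twist":[0,0,0],"grip":1},{"translation":[0,0,0],"twist":[0,0,0],"grip":1},{"translation":[0,0,0],"twist":[0,0,0],"grip":1},{"translation":[0,0,0],"twist":[0,0,0],"grip":1}]'
python3 -m pendant '[{"translation":[0,0,0],"twist":[0,0,0],"grip":1},{"translation":[0,0,-10],"twist":[0,0,0],"grip":1},{"translation":[0,0,-20],"twist":[0,0,0],"grip":1},{"translation":[0,0,-30],"twist":[0,0,0],"grip":1},{"translation":[0,0,-30],"twist":[0,0,0],"grip":0},{"translation":[0,0,-20],"twist":[0,0,0],"grip":-1},{"translation":[0,0,0],"twist":[0,0,0],"grip":-1},{"translation":[0,0,0],"twist":[0,0,0],"grip":-1},{"translation":[0,0,0],"twist":[0,0,0],"grip":-1},{"translation":[0,0,0],"twist":[0,0,0],"grip":-1}]'
python3 - <<'E'
from h import *
to(*cab(-.31,0),.16,-4.6); white("scene",save="s11.png")
b=cv2.imread("pics/s11.png"); cv2.imwrite("pics/s11c.png",cv2.resize(b[150:290,270:450],(720,560),interpolation=cv2.INTER_CUBIC))
E
```

```text
t: 50.2
tool_pos: [0.5338, -0.1001, 0.0143]
orientation: [2.305, 2.131, 0.001]
force: [-1.1, -0.1, -0.4]
opening: 0.0902
t: 51.2
tool_pos: [0.5321, -0.0995, 0.1292]
orientation: [2.306, 2.132, -0.0]
force: [0.2, 0.4, -1.0]
opening: 0.0498
t 51.20 tcp [ 0.5321 -0.0995  0.1292] rv [ 2.306  2.132 -0.   ] q [-2.790e-01  6.000e-03  1.725e+00 -1.000e-03  1.410e+00 -2.000e-01] F [ 0.2  0.4 -1. ] open 0.0498
  twist [0.    0.001 0.002] shift now(mm) [ 117.2 -159.8   -0. ] after twist [ 116.9 -160.     0.2]
scene [446 105  17  33 348] zrim 0.141 c [553.1 673. ] [24. 21.] 80.3
scene [475 146  21  35 447] zrim 0.118 c [752.6 488.3] [39. 79.] 29.2
scene [362 166  13  16  80] zrim 0.067 c [482.9 204. ] [16. 51.] 80.8
scene [ 329  185  112   80 3397] zrim 0.107 c [691.1   5.6] [343. 101.] 85.4
scene [ 301  191   69   48 1281] zrim 0.062 c [540.8 -23.1] [222.  67.] 85.1
scene [ 328  205  114   81 1391] zrim 0.089 c [748.1  -0.8] [342.   3.] 85.5
scene [ 226  310   63   63 2003] zrim 0.042 c [ 663.2 -432.7] [ 82. 124.] 82.8
```

View pics/s11c.png

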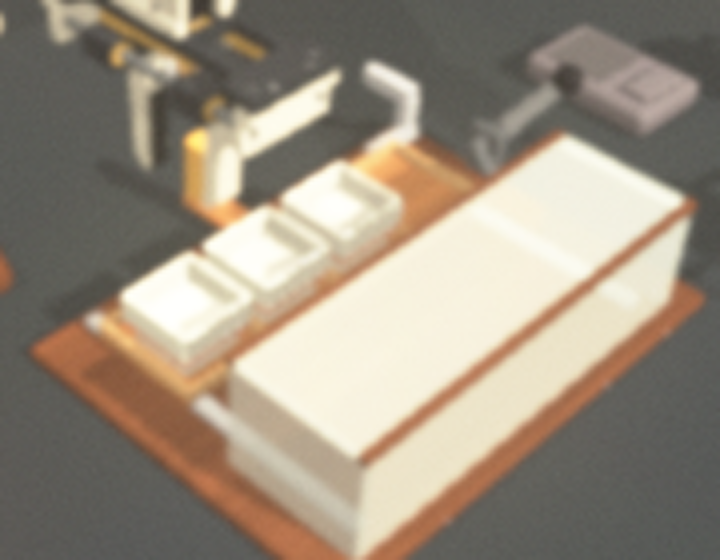

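All three dishes stand flat in bays 0–2 (crop (188,310), (265,255), (342,210)). Now in front of the pull with shut fingers.

```bash
python3 -m pendant '[{"translation":[20,-27,0],"twist":[0,0,0],"grip":-1},{"translation":[20,-27,0],"twist":[0,0,0],"grip":-1},{"translation":[20,-27,0],"twist":[0,0,0],"grip":-1},{"translation":[20,-27,0],"twist":[0,0,0],"grip":-1},{"translation":[19,-26,0],"twist":[0,0,0],"grip":-1},{"translation":[18,-26,0],"twist":[0,0,0],"grip":-1},{"translation":[0,0,0],"twist":[0,0,0],"grip":-1},{"translation":[0,0,0],"twist":[0,0,0],"grip":-1},{"translation":[0,0,0],"twist":[0,0,0],"grip":-1},{"translation":[0,0,0],"twist":[0,0,0],"grip":-1}]'
python3 -c "
from h import *
to(*cab(-.31,0),.05,-4.6)"
```

```text
t: 52.25
tool_pos: [0.3712, 0.0336, 0.119]
orientation: [-2.3, -2.122, 0.017]
force: [0.9, 0.1, -0.3]
opening: 0.0008
t 52.25 tcp [0.3712 0.0336 0.119 ] rv [-2.3   -2.122  0.017] q [-4.900e-02 -4.730e-01  2.148e+00  1.000e-03  1.483e+00  3.200e-02] F [ 0.9  0.1 -0.3] open 0.0008
  twist [-0.016 -0.    -0.   ] shift now(mm) [-2.8 12.7 99.8] after twist [ -2.8  11.1 100. ]
```

```bash
python3 -m pendant '[{"translation":[-2,4,0],"twist":[-0.016,0,0],"grip":-1},{"translation":[0,0,20],"twist":[0,0,0],"grip":-1},{"translation":[0,0,20],"twist":[0,0,0],"grip":-1},{"translation":[0,0,20],"twist":[0,0,0],"grip":-1},{"translation":[0,0,20],"twist":[0,0,0],"grip":-1},{"translation":[0,0,18],"twist":[0,0,0],"grip":-1},{"translation":[0,0,0],"twist":[0,0,0],"grip":-1},{"translation":[0,0,0],"twist":[0,0,0],"grip":-1},{"translation":[0,0,0],"twist":[0,0,0],"grip":-1},{"translation":[0,0,0],"twist":[0,0,0],"grip":-1}]'
python3 -c "
from h import *
to(*cab(-.31,0),.05,-4.6);to(*cab(-.1375,0),.05,-4.6)"
```

```text
t: 53.25
tool_pos: [0.3819, 0.0263, 0.0205]
orientation: [2.311, 2.118, 0.008]
force: [0.5, -0.5, 0.3]
opening: 0.0005
t 53.25 tcp [0.3819 0.0263 0.0205] rv [2.311 2.118 0.008] q [-6.400e-02 -3.570e-01  2.252e+00 -1.000e-03  1.238e+00  2.300e-02] F [ 0.5 -0.5  0.3] open 0.0005
  twist [ 0.009  0.001 -0.007] shift now(mm) [ 3.5 -0.2  1.5] after twist [ 3.5 -0.1  1.5]
t 53.25 tcp [0.3819 0.0263 0.0205] rv [2.311 2.118 0.008] q [-6.400e-02 -3.570e-01  2.252e+00 -1.000e-03  1.238e+00  2.300e-02] F [ 0.5 -0.5  0.3] open 0.0005
  twist [ 0.009  0.001 -0.007] shift now(mm) [  4.7 172.3   3. ] after twist [  3.5 172.4   1.5]
```

```bash
python3 -m pendant '[{"translation":[3,5,0],"twist":[0.009,0,-0.007],"grip":-1},{"translation":[0,5,0],"twist":[0,0,0],"grip":-1},{"translation":[0,5,0],"twist":[0,0,0],"grip":-1},{"translation":[0,6,0],"twist":[0,0,0],"grip":-1},{"translation":[0,8,0],"twist":[0,0,0],"grip":-1},{"translation":[0,9,0],"twist":[0,0,0],"grip":-1},{"translation":[0,9,0],"twist":[0,0,0],"grip":-1},{"translation":[0,9,0],"twist":[0,0,0],"grip":-1},{"translation":[0,9,0],"twist":[0,0,0],"grip":-1},{"translation":[0,9,0],"twist":[0,0,0],"grip":-1}]'
python3 -c "
from h import *
to(*cab(-.1375,0),.05,-4.6)"
```

```text
t: 54.25
tool_pos: [0.4626, 0.0228, 0.0235]
orientation: [2.307, 2.129, 0.002]
force: [-4.2, 1.3, 2.0]
opening: 0.0006
t 54.25 tcp [0.4626 0.0228 0.0235] rv [2.307e+00 2.129e+00 2.000e-03] q [-6.100e-02 -9.900e-02  2.031e+00 -1.000e-03  1.207e+00  1.900e-02] F [-4.2  1.3  2. ] open 0.0006
  twist [0.002 0.001 0.   ] shift now(mm) [ 0.5 91.6  4.8] after twist [ 0.6 91.6  4.5]
```

```bash
python3 -m pendant '[{"translation":[0,9,1],"twist":[0,0,0],"grip":-1},{"translation":[0,9,0],"twist":[0,0,0],"grip":-1},{"translation":[0,9,0],"twist":[0,0,0],"grip":-1},{"translation":[0,9,0],"twist":[0,0,0],"grip":-1},{"translation":[0,9,0],"twist":[0,0,0],"grip":-1},{"translation":[0,9,0],"twist":[0,0,0],"grip":-1},{"translation":[0,8,0],"twist":[0,0,0],"grip":-1},{"translation":[0,6,0],"twist":[0,0,0],"grip":-1},{"translation":[0,5,0],"twist":[0,0,0],"grip":-1},{"translation":[0,4,0],"twist":[0,0,0],"grip":-1}]'
python3 -c "
from h import *
to(*cab(-.1375,0),.05,-4.6)"
```

```text
t: 55.25
tool_pos: [0.5469, 0.016, 0.0222]
orientation: [2.307, 2.129, 0.002]
force: [-3.4, -0.8, 2.8]
opening: 0.0003
t 55.25 tcp [0.5469 0.016  0.0222] rv [2.307e+00 2.129e+00 2.000e-03] q [-6.400e-02  1.300e-01  1.802e+00 -1.000e-03  1.208e+00  1.600e-02] F [-3.4 -0.8  2.8] open 0.0003
  twist [0.002 0.001 0.   ] shift now(mm) [0.6 7.  3.2] after twist [0.6 7.  3.2]
```

```bash
python3 -m pendant '[{"translation":[0,2,0],"twist":[0,0,0],"grip":-1},{"translation":[0,2,0],"twist":[0,0,0],"grip":-1},{"translation":[0,2,0],"twist":[0,0,0],"grip":-1},{"translation":[0,2,0],"twist":[0,0,0],"grip":-1},{"translation":[0,2,0],"twist":[0,0,0],"grip":-1},{"translation":[0,2,0],"twist":[0,0,0],"grip":-1},{"translation":[0,2,0],"twist":[0,0,0],"grip":-1},{"translation":[0,2,0],"twist":[0,0,0],"grip":-1},{"translation":[0,2,0],"twist":[0,0,0],"grip":-1},{"translation":[0,1,0],"twist":[0,0,0],"grip":-1}]'
python3 -c "
from h import *
to(*cab(-.1375,0),.05,-4.6)"
```

```text
t: 56.25
tool_pos: [0.5538, 0.0154, 0.0225]
orientation: [-2.295, -2.12, 0.028]
force: [-7.0, 0.4, 6.1]
opening: 0.0001
t 56.25 tcp [0.5538 0.0154 0.0225] rv [-2.295 -2.12   0.028] q [-0.064  0.176  1.751 -0.002  1.24   0.016] F [-7.   0.4  6.1] open 0.0001
  twist [-0.025  0.002  0.001] shift now(mm) [0.7 0.2 3.5] after twist [0.6 0.1 3.5]
```

Stop felt, at the expected home position. Back off and verify.

```bash
python3 -m pendant '[{"translation":[0,-10,0],"twist":[-0.025,0,0],"grip":-1},{"translation":[0,-10,0],"twist":[0,0,0],"grip":-1},{"translation":[0,0,-25],"twist":[0,0,0],"grip":-1},{"translation":[0,0,-30],"twist":[0,0,0],"grip":-1},{"translation":[0,0,-30],"twist":[0,0,0],"grip":-1},{"translation":[0,0,-30],"twist":[0,0,0],"grip":-1},{"translation":[0,0,-25],"twist":[0,0,0],"grip":-1},{"translation":[0,0,0],"twist":[0,0,0],"grip":-1},{"translation":[0,0,0],"twist":[0,0,0],"grip":-1},{"translation":[0,0,0],"twist":[0,0,0],"grip":-1}]'
python3 - <<'E'
from h import *
to(*cab(-.03,.212),.19,-4.6)
p,d=shot("scene","s12.png"); P=cloud("scene",d); h=cv2.cvtColor(p,cv2.COLOR_RGB2HSV)
b=(h[...,1]>120)&(h[...,0]>16)&(h[...,0]<30)&(P[...,2]>.06)&(P[...,2]<.085)&(P[...,0]>.5)&(P[...,0]<.65)&(abs(P[...,1])<.06); Q=P[b]; print(len(Q),cv2.minAreaRect((Q[:,:2]*1000).astype(np.float32)),"expect",cab(-.105,0)); print(ball(p,(411,169)))
E
```

```text
t: 57.25
tool_pos: [0.5316, 0.017, 0.1661]
orientation: [2.307, 2.13, -0.002]
force: [0.3, 1.4, -0.3]
opening: 0.0006
t 57.25 tcp [0.5316 0.017  0.1661] rv [ 2.307e+00  2.130e+00 -2.000e-03] q [-0.063 -0.043  1.706 -0.002  1.479  0.017] F [ 0.3  1.4 -0.3] open 0.0006
  twist [0.    0.002 0.001] shift now(mm) [212.7 130.    6.7] after twist [212.8 129.8   7.1]
74 ((586.74658203125, 13.676810264587402), (21.1506290435791, 28.053552627563477), 79.00648498535156) expect [0.58633822 0.01342089]
[]
```

```bash
python3 -m pendant '[{"translation":[20,12,0],"twist":[0,0,0],"grip":-1},{"translation":[33,20,0],"twist":[0,0,0],"grip":-1},{"translation":[33,20,0],"twist":[0,0,0],"grip":-1},{"translation":[33,20,0],"twist":[0,0,0],"grip":-1},{"translation":[33,20,0],"twist":[0,0,0],"grip":-1},{"translation":[30,19,0],"twist":[0,0,0],"grip":-1},{"translation":[20,12,0],"twist":[0,0,0],"grip":-1},{"translation":[10,6,0],"twist":[0,0,0],"grip":-1},{"translation":[0,0,0],"twist":[0,0,0],"grip":-1},{"translation":[0,0,0],"twist":[0,0,0],"grip":-1}]'
python3 -c "
from h import *
to(*cab(-.03,.212),.1,-4.6)"
```

```text
t: 58.3
tool_pos: [0.6727, 0.2236, 0.1424]
orientation: [-2.301, -2.12, 0.04]
force: [-0.7, -0.8, 0.3]
opening: 0.0004
t 58.30 tcp [0.6727 0.2236 0.1424] rv [-2.301 -2.12   0.04 ] q [ 2.490e-01  4.790e-01  1.152e+00 -1.000e-03  1.539e+00  3.310e-01] F [-0.7 -0.8  0.3] open 0.0004
  twist [-0.027  0.01  -0.001] shift now(mm) [-3.7  7.7 73.2] after twist [-4.5  5.8 73.4]
```

```bash
python3 -m pendant '[{"translation":[-4.5,6,0],"twist":[-0.027,0.01,0],"grip":-1},{"translation":[0,0,0],"twist":[0,0,0],"grip":-1},{"translation":[0,0,0],"twist":[0,0,0],"grip":-1},{"translation":[0,0,15],"twist":[0,0,0],"grip":-1},{"translation":[0,0,0],"twist":[0,0,0],"grip":-1},{"translation":[0,0,0],"twist":[0,0,0],"grip":-1},{"translation":[0,0,0],"twist":[0,0,0],"grip":-1},{"translation":[0,0,0],"twist":[0,0,0],"grip":-1},{"translation":[0,0,0],"twist":[0,0,0],"grip":-1},{"translation":[0,0,0],"twist":[0,0,0],"grip":-1}]'
python3 - <<'E'
from h import *
to(*cab(-.03,.212),.1,-4.6)
p,d=shot("scene");b=cv2.cvtColor(p,cv2.COLOR_RGB2BGR);cv2.imwrite("pics/s13.png",cv2.resize(b[110:230,340:480],(700,600),interpolation=cv2.INTER_CUBIC))
E
```

```text
t: 59.3
tool_pos: [0.6754, 0.2155, 0.1236]
orientation: [-2.311, -2.124, 0.008]
force: [0.5, 0.0, -0.2]
opening: 0.0007
t 59.30 tcp [0.6754 0.2155 0.1236] rv [-2.311 -2.124  0.008] q [ 0.237  0.463  1.207 -0.     1.478  0.321] F [ 0.5  0.  -0.2] open 0.0007
  twist [-0.005  0.002 -0.004] shift now(mm) [ 3.6  2.7 54.6] after twist [ 3.5  2.5 54.6]
```

View pics/s13.png

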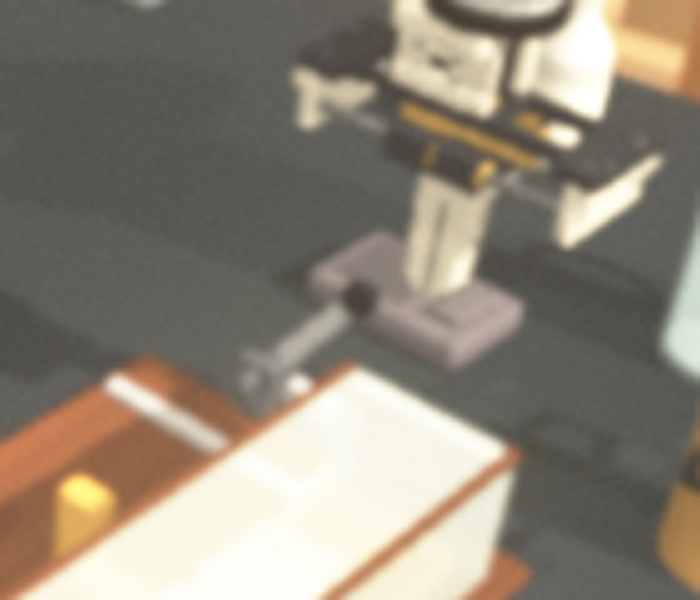

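Fingertips (crop (440,290)) are just beyond the ball (360,297). Descend behind it.

```bash
python3 -m pendant '[{"translation":[3.5,3,0],"twist":[-0.005,0,0],"grip":-1},{"translation":[0,0,0],"twist":[0,0,0],"grip":-1},{"translation":[0,0,15],"twist":[0,0,0],"grip":-1},{"translation":[0,0,15],"twist":[0,0,0],"grip":-1},{"translation":[0,0,13],"twist":[0,0,0],"grip":-1},{"translation":[0,0,7],"twist":[0,0,0],"grip":-1},{"translation":[0,0,0],"twist":[0,0,0],"grip":-1},{"translation":[0,0,0],"twist":[0,0,0],"grip":-1},{"translation":[0,0,0],"twist":[0,0,0],"grip":-1},{"translation":[0,0,0],"twist":[0,0,0],"grip":-1}]'
python3 -c "
from h import *
to(*cab(-.03,.212),.1,-4.6);to(*cab(-.151,.212),.1,-4.6)"
```

```text
t: 60.35
tool_pos: [0.6778, 0.2187, 0.0673]
orientation: [2.312, 2.126, -0.006]
force: [-0.7, -0.0, -0.3]
opening: 0.0002
t 60.35 tcp [0.6778 0.2187 0.0673] rv [ 2.312  2.126 -0.006] q [ 0.241  0.509  1.251 -0.002  1.385  0.326] F [-0.7 -0.  -0.3] open 0.0002
  twist [-0.002  0.003 -0.004] shift now(mm) [ 0.   0.3 -1.7] after twist [ 0.   0.3 -1.7]
t 60.35 tcp [0.6778 0.2187 0.0673] rv [ 2.312  2.126 -0.006] q [ 0.241  0.509  1.251 -0.002  1.385  0.326] F [-0.7 -0.  -0.3] open 0.0002
  twist [-0.002  0.003 -0.004] shift now(mm) [  -0.4 -120.7   -1.5] after twist [   0.  -120.7   -1.7]
```

```bash
python3 -m pendant '[{"translation":[0,-11,0],"twist":[0,0,0],"grip":-1},{"translation":[0,-11,0],"twist":[0,0,0],"grip":-1},{"translation":[0,-11,0],"twist":[0,0,0],"grip":-1},{"translation":[0,-11,0],"twist":[0,0,0],"grip":-1},{"translation":[0,-11,0],"twist":[0,0,0],"grip":-1},{"translation":[0,-11,0],"twist":[0,0,0],"grip":-1},{"translation":[0,-11,0],"twist":[0,0,0],"grip":-1},{"translation":[0,-11,0],"twist":[0,0,0],"grip":-1},{"translation":[0,-8,0],"twist":[0,0,0],"grip":-1},{"translation":[0,-4,0],"twist":[0,0,0],"grip":-1}]'
python3 -c "
from h import *
to(*cab(-.151,.212),.1,-4.6)"
```

```text
t: 61.35
tool_pos: [0.5875, 0.2286, 0.0809]
orientation: [2.303, 2.113, 0.033]
force: [0.4, 0.2, 0.2]
opening: 0.0002
t 61.35 tcp [0.5875 0.2286 0.0809] rv [2.303 2.113 0.033] q [ 0.293  0.255  1.545 -0.005  1.316  0.38 ] F [0.4 0.2 0.2] open 0.0002
  twist [ 0.026 -0.005 -0.006] shift now(mm) [ -2.8 -30.2  11.1] after twist [ -2.6 -29.9  11.9]
```

```bash
python3 -m pendant '[{"translation":[-2.5,0,6],"twist":[0.026,-0.005,0],"grip":-1},{"translation":[0,0,6],"twist":[0,0,0],"grip":-1},{"translation":[0,-7,0],"twist":[0,0,0],"grip":-1},{"translation":[0,-7,0],"twist":[0,0,0],"grip":-1},{"translation":[0,-6,0],"twist":[0,0,0],"grip":-1},{"translation":[0,-4,0],"twist":[0,0,0],"grip":-1},{"translation":[0,-2,0],"twist":[0,0,0],"grip":-1},{"translation":[0,-2,0],"twist":[0,0,0],"grip":-1},{"translation":[0,-2,0],"twist":[0,0,0],"grip":-1},{"translation":[0,0,0],"twist":[0,0,0],"grip":-1}]'
python3 -c "
from h import *
to(*cab(-.151,.212),.1,-4.6)"
```

```text
t: 62.35
tool_pos: [0.5558, 0.2287, 0.0683]
orientation: [-2.314, -2.123, 0.001]
force: [1.0, 0.2, -0.4]
opening: 0.0007
t 62.35 tcp [0.5558 0.2287 0.0683] rv [-2.314e+00 -2.123e+00  1.000e-03] q [3.050e-01 2.190e-01 1.611e+00 1.000e-03 1.313e+00 3.910e-01] F [ 1.   0.2 -0.4] open 0.0007
  twist [-0.001 -0.    -0.006] shift now(mm) [-0.2  1.7 -0.7] after twist [-0.2  1.7 -0.7]
```

```bash
python3 -m pendant '[{"translation":[0,-1.5,0],"twist":[0,0,0],"grip":-1},{"translation":[0,-1.5,0],"twist":[0,0,0],"grip":-1},{"translation":[0,-1.5,0],"twist":[0,0,0],"grip":-1},{"translation":[0,-1.5,0],"twist":[0,0,0],"grip":-1},{"translation":[0,-1.5,0],"twist":[0,0,0],"grip":-1},{"translation":[0,-1,0],"twist":[0,0,0],"grip":-1},{"translation":[0,0,0],"twist":[0,0,0],"grip":-1},{"translation":[0,0,0],"twist":[0,0,0],"grip":-1},{"translation":[0,0,0],"twist":[0,0,0],"grip":-1},{"translation":[0,0,0],"twist":[0,0,0],"grip":-1}]'
python3 - <<'E'
from h import *
to(*cab(-.151,.212),.1,-4.6)
p,d=shot("scene");b=cv2.cvtColor(p,cv2.COLOR_RGB2BGR);cv2.imwrite("pics/s14.png",cv2.resize(b[110:230,340:480],(700,600),interpolation=cv2.INTER_CUBIC)); print(ball(p,(386,157)))
E
```

```text
t: 63.35
tool_pos: [0.5529, 0.2292, 0.0711]
orientation: [2.312, 2.118, 0.014]
force: [3.1, -0.1, 0.6]
opening: 0.0002
t 63.35 tcp [0.5529 0.2292 0.0711] rv [2.312 2.118 0.014] q [ 0.309  0.198  1.63  -0.002  1.304  0.397] F [ 3.1 -0.1  0.6] open 0.0002
  twist [ 0.01  -0.002 -0.007] shift now(mm) [-0.4  4.6  2.1] after twist [-0.4  4.6  2.1]
[]
```

View pics/s14.png

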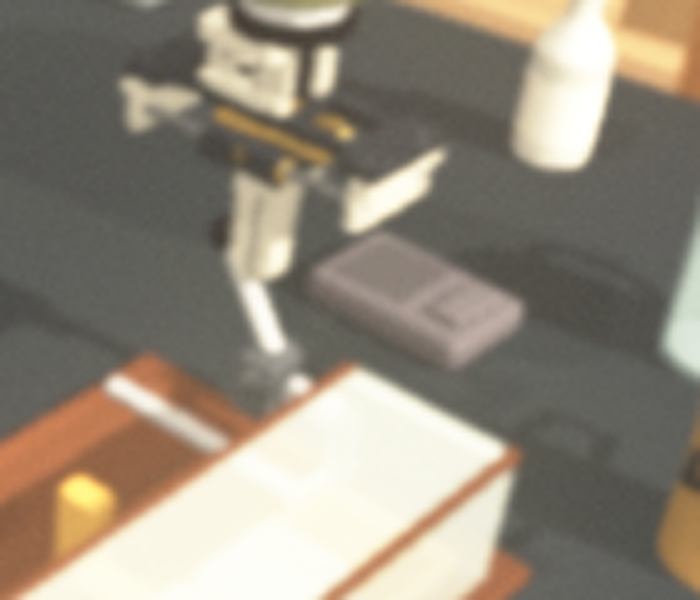

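The lever leans towards the robot again, ball at scene ≈(384,156). Withdraw and check.

```bash
python3 -m pendant '[{"translation":[0,8,0],"twist":[0.01,0,0],"grip":-1},{"translation":[0,12,0],"twist":[0,0,0],"grip":-1},{"translation":[0,0,-25],"twist":[0,0,0],"grip":-1},{"translation":[0,0,-30],"twist":[0,0,0],"grip":-1},{"translation":[0,0,-30],"twist":[0,0,0],"grip":-1},{"translation":[0,0,-20],"twist":[0,0,0],"grip":-1},{"translation":[40,-30,0],"twist":[0,0,0],"grip":-1},{"translation":[40,-40,0],"twist":[0,0,0],"grip":-1},{"translation":[40,-40,0],"twist":[0,0,0],"grip":-1},{"translation":[0,0,0],"twist":[0,0,0],"grip":-1}]'
python3 - <<'E'
from h import *
st(); ps,d=shot("scene","s15.png"); pt,dt=shot("top","t15.png"); a=ball(ps,(386,157));b=ball(pt,(216,184)); print(a,b)
P=cloud("scene",d); h=cv2.cvtColor(ps,cv2.COLOR_RGB2HSV)
m=(h[...,1]>120)&(h[...,0]>16)&(h[...,0]<30)&(P[...,2]>.06)&(P[...,2]<.085)&(P[...,0]>.5)&(P[...,0]<.65)&(abs(P[...,1])<.06); print(cv2.minAreaRect((P[m][:,:2]*1000).astype(np.float32)))
B=cv2.imread("pics/s15.png")[110:290,270:470]; cv2.imwrite("pics/s15c.png",cv2.resize(B,(660,594),interpolation=cv2.INTER_CUBIC))
E
```

```text
t: 64.4
tool_pos: [0.4706, 0.3513, 0.1763]
orientation: [-2.31, -2.109, 0.022]
force: [0.5, 0.5, 0.4]
opening: 0.0005
t 64.40 tcp [0.4706 0.3513 0.1763] rv [-2.31  -2.109  0.022] q [0.547 0.118 1.522 0.011 1.518 0.637] F [0.5 0.5 0.4] open 0.0005
[] [(array([214.48913043, 185.10869565]), np.int32(644))]
((586.6597900390625, 13.83866024017334), (21.794008255004883, 29.176950454711914), 86.10558319091797)
```

View pics/s15c.png

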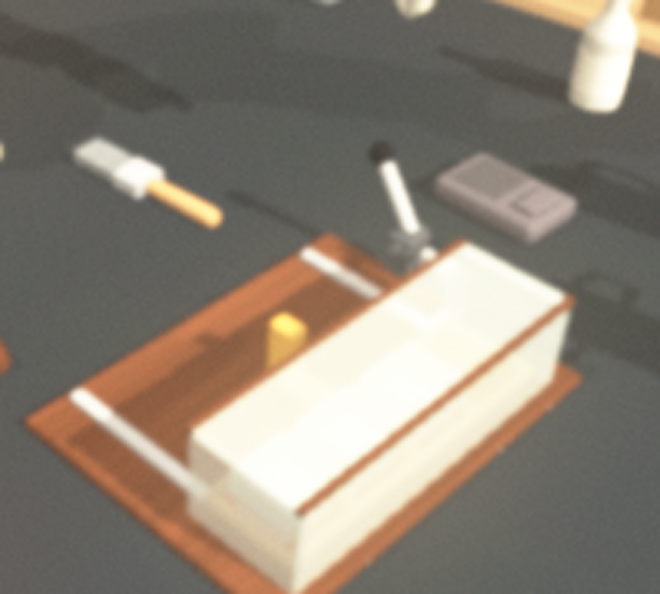

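Ball at scene (385,156), as at the start (locked); pull at (0.587,0.014), home; inkstone where it was; arm clear. Handing in.

```bash
python3 -c "
from h import *
robot.close_job(); st()"
```

```text
the job is handed in; nothing more can be done
the job is handed in; nothing more can be done
```

The job is done and handed in at about 64 s of the 208 s allowed; no verdict came back. I freed the cam lever and drew the tray out to its stop. The three stacked dishes went one at a time into bays 2, 1 and 0. I then pushed the tray home and flipped the lever back to locked. No single dish stood on the table, so there were only three.

**Last checks**
- **Dishes before the push:** all three stood flat in their bays with rims at 62 mm. The first measured 3 mm off its bay's centre. The other two were measured only as one outline, of the expected size.
- **Tray:** home. The pull was within 1 mm of its starting place.
- **Lever:** the ball was back within about 1 pixel of where it started, locked.
- **Inkstone:** in its place in the picture.
- **Arm:** clear of everything.

**What went wrong or disagreed**
- **TCP height:** it reads 31 mm too low. My first push on the lever rode over the ball because of this. I found the offset from depth pictures, confirmed it with a light touch on the table, and corrected for it from then on.
- **Lever stop:** the second push freed the lever but ended with about 83 N on the finger against the stop (70 N of it horizontal). This is under the 120 N wrist limit, and I backed off at once.
- **Not checked:** the dishes could not be seen under the cover after the push. Their final standing is inferred from the slow push and the tray reaching its home stop.

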